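# Load the lint filters into the airing case

## Task

Raise the stiff lid of the airing case by its bar to about 110 degrees, a little past upright, and let go so that it stays there. Then seat every rinsed lint filter from the mat flat and square in a pocket of the case, one in each, grip rib up. Last, bring the lid back down to half open, about 45 degrees, and leave it there so that the filters can air; do not disturb the bottle, cup and plant.

Things in the scene. Friction and masses are not known exactly. Their poses are not given: they have to be found in the camera images.
- case: Filter airing case standing on the counter, fixed: a grey base 130 (its x) x 364 (its y) x 30 mm high with four rectangular pockets side by side along its y, and a white clamshell lid. Origin: centre of its underside. Its x axis points from the front (bar handle side) to the hinge side, y to the left, z up. It may stand left or right.
- lid (a joint): Angle of the white lid in rad: 0 = shut, grows as the front edge rises, 1.57 = upright, stop at 2.4. It may start a little ajar (up to 0.25). The hinge is stiff (about 0.7 N m of friction, lid 0.42 kg): the lid stays at whatever angle it is left. The lid is an upside-down tray 130 x 364 x 38 mm deep with 4 mm walls; when shut its rim rests on the base's top.
- lid_hinge (a point): Middle of the hinge line, which runs along the case's y at the rear top edge of the base: 65 mm along the case's x from its centre, 30 mm above the counter. At 0 rad its axes are the case's; it turns with the lid about y.
- lid_bar (a point): Middle of the lid's round steel bar handle, 12 mm thick, 100 mm long along the case's y, on legs at its two ends, its axis 45 mm in front of the lid. In the lid's axes it is 175 mm in front of the hinge line and 18 mm above it (48 mm above the counter when shut). Pinch it from above, fingers in front of and behind it; it turns between the pads as the lid swings.
- mat: Pale green drip mat, 260 (x) x 240 (y) x 4 mm, fixed flat on the counter on the other side from the case. Origin: centre of its underside.
- pocket0 (a point): Centre of the floor of the pocket with the lowest y in the case's frame; axes as the case's. Each pocket is 104 mm (x) by 70 mm (y), 16 mm deep, with a 5 mm chamfer round its mouth, its floor 14 mm above the counter; pockets are 84 mm apart. Any filter fits any pocket, either way round.
- pocket1 (a point): Centre of the floor of the second pocket from the low-y end; axes as the case's. Each pocket is 104 mm (x) by 70 mm (y), 16 mm deep, with a 5 mm chamfer round its mouth, its floor 14 mm above the counter; pockets are 84 mm apart. Any filter fits any pocket, either way round.
- pocket2 (a point): Centre of the floor of the third pocket from the low-y end; axes as the case's. Each pocket is 104 mm (x) by 70 mm (y), 16 mm deep, with a 5 mm chamfer round its mouth, its floor 14 mm above the counter; pockets are 84 mm apart. Any filter fits any pocket, either way round.
- pocket3 (a point): Centre of the floor of the pocket with the highest y in the case's frame; axes as the case's. Each pocket is 104 mm (x) by 70 mm (y), 16 mm deep, with a 5 mm chamfer round its mouth, its floor 14 mm above the counter; pockets are 84 mm apart. Any filter fits any pocket, either way round.
- filter0: Rinsed lint filter cassette (three or four are present, all alike): white frame 96 (x) x 62 (y) x 20 mm with grey mesh, and on its top a blue grip rib 60 mm long (x), 16 mm wide (y), 26 mm high, so 46 mm tall in all; about 0.12 kg. Origin: centre of its underside; z up through the rib. Starts lying on the mat, rib up. Pinch the rib across its 16 mm width.
- filter1: Rinsed lint filter cassette (three or four are present, all alike): white frame 96 (x) x 62 (y) x 20 mm with grey mesh, and on its top a blue grip rib 60 mm long (x), 16 mm wide (y), 26 mm high, so 46 mm tall in all; about 0.12 kg. Origin: centre of its underside; z up through the rib. Starts lying on the mat, rib up. Pinch the rib across its 16 mm width.
- filter2: Rinsed lint filter cassette (three or four are present, all alike): white frame 96 (x) x 62 (y) x 20 mm with grey mesh, and on its top a blue grip rib 60 mm long (x), 16 mm wide (y), 26 mm high, so 46 mm tall in all; about 0.12 kg. Origin: centre of its underside; z up through the rib. Starts lying on the mat, rib up. Pinch the rib across its 16 mm width.
- filter3: Rinsed lint filter cassette (three or four are present, all alike): white frame 96 (x) x 62 (y) x 20 mm with grey mesh, and on its top a blue grip rib 60 mm long (x), 16 mm wide (y), 26 mm high, so 46 mm tall in all; about 0.12 kg. Origin: centre of its underside; z up through the rib. Starts lying on the mat, rib up. Pinch the rib across its 16 mm width.
- bottle: Bystander: green bottle, 68 mm wide, 170 mm tall, at the back of the counter. Origin: centre of its underside.
- dosing_cup: Bystander: orange dosing cup, 68 mm wide, 55 mm tall, at the far right. Origin: centre of its underside.
- plant: Bystander: white pot with a green plant, 84 mm wide, about 115 mm tall, at the far left. Origin: centre of its underside.
Things that resemble listed ones, but are neither listed nor needed, are in the scene too. Leave any yellow look-alike of the filter0 alone.

How it is judged:
By the outcome, as a careful person would: the job done as asked, in the order asked, and still so for the second after the job is handed in, with the robot touching nothing.
Of filter0, filter1, filter2, filter3 only 3 to 4 are there at a start; the rules pass over those that are not, and their reading is None.
At some moment in a run one of filter0, filter1, filter2, filter3 may be knocked a few centimetres aside while the robot is not near it.
Once in a run the grip may slacken for a moment while it holds something.
It also fails if it takes over 210 s, if anything falls off the work surface, if the arm or the gripper's body presses on something with over 40 N, if the wrist force passes 120 N, or if a joint passes its speed limit or range.

## Robot

A 6-joint arm with a two-finger parallel gripper is mounted at the origin on the work surface. World frame = base frame: x ahead of the robot, y to its left, z up, the work surface at z = 0. Lengths are in m, angles in rad, forces in N, time in s.
With the tool pointing down it reaches from about 0.225 to 0.875 m from the base axis. Payload 3.4 kg.
Tool frame: the origin (TCP) lies at the very end of the fingers, on their centre line; the grasp point (between the pads) lies 19 mm behind it; z points along the fingers, y is the direction in which the jaws open and shut (so a half turn about z gives the same grasp; the last joint's range is limited). The gripper opens to 85 mm and grips with 20 to 120 N. Pads are 22 mm wide; open, the fingers measure 114 mm over their backs; the gripper's body (76 mm by 85 mm) begins 54 mm behind the grasp point. The pads swing forward as they close: fully open they stand 13 mm farther back than shut.
Start: joints at [1.146, 0.276, 1.505, -0, 1.361, -0.121], TCP at [0.172, 0.549, 0.231] pointing down, gripper open.
Joint ranges: [-2.89, 2.89], [-0.75, 2.08], [0.22, 2.7], [-1.18, 4.32], [0.11, 2.71], [-2.7, 2.7]. Speed limits (rad/s): [2.57, 2.57, 3.14, 3.14, 3.14, 3.14].

## Interface

Orientations are given as a unit quaternion [w, x, y, z].
In Python, from rig import telemetry, optics, order gives the robot as it stands.
- The arm moves only by the shell command python3 -m creep 'ROWS' [FORCE]. ROWS is a JSON object of lists of equal length, an entry for each row: "slide": the shift along the world's x, y, z normalised to -1 to 1, where 1 is 0.15 m, a list of three; "twist": the turn, a rotation vector about the world's x, y, z normalised to -1 to 1, where 1 is 360 degrees, a list of three; "fingers": the gripper's target within -1 to 1 (fully open at 1, half-way at 0, shut at -1). A call has 1 to 20 rows; each row is the pose to reach, as a shift and turn from the pose commanded when the call began, turning the shorter way round; what a row does not reach only later rows make up. A row lasts 1/10 s, in which the tool goes at most 50 mm and 8.59 degrees, less where a joint would pass 70% of its speed; a pose out of reach is approached as far as the arm can. A call with a number of a shift or a turn outside -1 to 1 is refused whole. A call with a gripper value outside its range is refused whole. The fingers move at their own pace and stop on an object; FORCE is the grip in N (left out, the last holds). Time passes only in rows, so rows that repeat a pose let the fingers close. It gives the time, the measured TCP pose, the force and the opening at its end, in the units of the state.
- telemetry.get_state(): the state, without advancing time (a new reading comes with each control period).
- optics.get_image(name): name is "side" or "top" or "wrist"; returns a dict with "img" (480x640x3 uint8, blue, green, red), "depth" (480x640 float32, m along the optical axis (not along the pixel's ray), 0 where there is no reading), "fovy" (degrees; the focal length in pixels is half the picture's height over the tangent of half this angle, whatever the lens; pixels are square), "cx", "cy" (the principal point, pixels), "world_from_camera" (4x4, takes a point from camera to world coordinates). Camera axes: x right, y down, z forward; pixel columns grow to the right and rows downward; lengths in m; the calibration is good to about 2 mm. A picture is of the moment at which its call begins.
- order.sign_off(): hands the job in, once; it reports no verdict.
The state is a dict: "clock": time; "qpos": joint angles; "qd": joint speeds; "effort": joint torques, N m; "position": TCP position; "ee_rot": TCP orientation; "contact_force": force on the tool from outside, world axes, zero at the start; "moment": the same for the moment, N m; "width": finger opening in m.
Only numpy, scipy, OpenCV 4.12 (cv2) and the standard library are available. Lean on these libraries where they do the work, as an engineer would, in place of code of your own. Each camera call takes 0.05 s, during which the arm holds its last target.

## Working session

There is one attempt and no reset: what is moved stays moved. The work goes in short steps, Python scripts to look and compute and a shell command to move; the robot and the scene stay as the last step left them, time stands still between calls to the robot, and variables do not carry over. Pictures are saved under pics/ and viewed, and the job is handed in when it is done.

```bash
ls; mkdir -p pics; python3 - <<'E'
from rig import telemetry, optics
import cv2
print(telemetry.get_state())
for n in ("side","top","wrist"):
    d=optics.get_image(n); cv2.imwrite(f"pics/{n}0.png",d["img"]); print(n,d["fovy"],d["cx"],d["cy"],d["world_from_camera"])
E
```

```text
pics
{'clock': 0.0, 'qpos': array([ 1.14600609e+00,  2.76608504e-01,  1.50612311e+00, -1.58866324e-06,
        1.36066654e+00, -1.20982804e-01]), 'qd': array([ 1.20157039e-04,  4.43937293e-04, -1.22874138e-03,  7.36005441e-04,
        6.35624588e-05,  2.53180733e-03]), 'effort': array([-4.65656740e-04, -4.16759670e+01, -2.45800155e+01, -5.67284478e-04,
        1.08783631e-02, -1.10865454e-05]), 'position': array([0.17179876, 0.54820031, 0.23043598]), 'ee_rot': array([-2.42553907e-04,  1.51319973e-01,  9.88484421e-01, -8.69553691e-04]), 'contact_force': array([-0.41495356, -0.60820663, -0.15044383]), 'moment': array([-0.03983333, -0.05085803, -0.01665726]), 'width': 0.0850546520634786}
side 48.04501596119621 322.30264080658674 245.52184961340618 [[ 0.84265043 -0.38798539  0.37337327 -0.06185606]
 [-0.53826453 -0.62567656  0.56462389 -0.89280181]
 [ 0.01454509 -0.67675415 -0.73606539  1.18951898]
 [ 0.          0.          0.          1.        ]]
top 52.5289028003001 329.65711364264706 231.01739687067885 [[ 0.01855987 -0.99839583  0.05349118  0.45201119]
 [-0.99976192 -0.01914599 -0.01046571 -0.00819333]
 [ 0.01147306 -0.0532842  -0.99851348  1.30816732]
 [ 0.          0.          0.          1.        ]]
wrist 58.88078286488301 324.0084114702425 247.68144437600276 [[ 3.00022726e-01  9.05804189e-01  2.99174088e-01  9.48337840e-02]
 [ 9.53931625e-01 -2.84588298e-01 -9.49945039e-02  5.73124417e-01]
 [-9.04974978e-04  3.13892134e-01 -9.49458219e-01  3.73029435e-01]
 [ 0.00000000e+00  0.00000000e+00  0.00000000e+00  1.00000000e+00]]
```

View pics/top0.png

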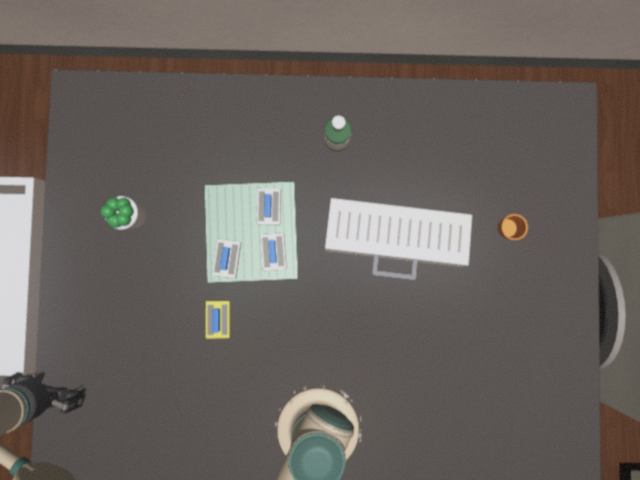

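View pics/side0.png

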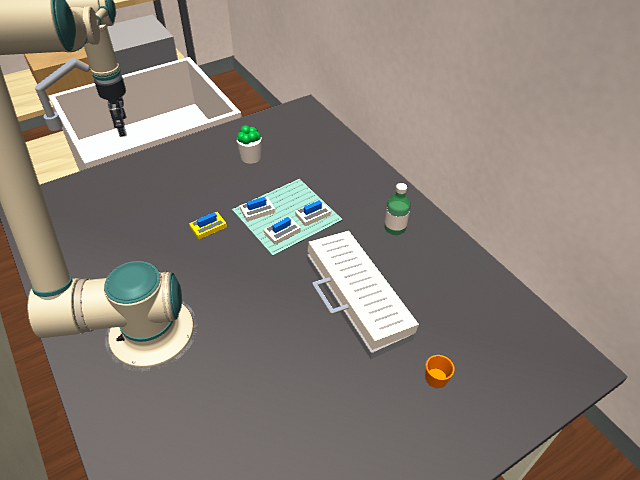

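```bash
cat > h.py <<'E'
from rig import telemetry, optics
import numpy as np, cv2
from scipy.spatial.transform import Rotation as R
def cam(n):
    d=optics.get_image(n); f=240/np.tan(np.radians(d["fovy"]/2)); T=d["world_from_camera"]
    v,u=np.mgrid[0:480,0:640]; z=d["depth"].astype(float)
    P=np.stack([(u-d["cx"])/f*z,(v-d["cy"])/f*z,z],-1)@T[:3,:3].T+T[:3,3]
    P[z==0]=np.nan
    return d,P
def ray(d,u,v,h):
    f=240/np.tan(np.radians(d["fovy"]/2)); T=d["world_from_camera"]
    r=T[:3,:3]@np.array([(u-d["cx"])/f,(v-d["cy"])/f,1]); s=(h-T[2,3])/r[2]
    return T[:3,3]+s*r
def rect(m,P,name=""):
    """min area rect of world xy of masked points"""
    q=P[m]; q=q[~np.isnan(q[:,0])]
    c,s,a=cv2.minAreaRect(q[:,:2].astype(np.float32)*1000)
    print(name,"n",len(q),"c",np.round(c,1),"size",np.round(s,1),"ang",round(a,1),"z",np.round(np.percentile(q[:,2],[5,50,95])*1000,1))
    return c,s,a
def blobs(d,P,lo,hi,zmin,zmax,minpx=20):
    hsv=cv2.cvtColor(d["img"],cv2.COLOR_BGR2HSV); m=cv2.inRange(hsv,lo,hi)>0
    m&=(P[...,2]>zmin)&(P[...,2]<zmax)
    n,l,st,ce=cv2.connectedComponentsWithStats(m.astype(np.uint8))
    return [(l==i,ce[i]) for i in range(1,n) if st[i,4]>=minpx]
E
python3 - <<'E'
from h import *
for n in("top","side"):
    d,P=cam(n)
    cv2.imwrite(f"pics/{n}1.png",cv2.resize(d["img"][170:350,180:540] if n=="top" else d["img"][170:360,180:460],None,fx=2.2,fy=2.2,interpolation=cv2.INTER_CUBIC))
    print(n)
    for m,c in blobs(d,P,(105,150,60),(125,255,255),0.02,0.08): rect(m,P,"blue %s"%np.round(c))
    for m,c in blobs(d,P,(0,0,120),(180,60,255),0.05,0.12,300): rect(m,P,"white %s"%np.round(c))
E
```

```text
top
white [398. 234.] n 7715 c [ 494.  -195.1] size [365.8 182.1] ang 84.4 z [65.9 73.7 81.5]
side
blue [257. 204.] n 107 c [442.9 247.1] size [18. 58.] ang 85.4 z [28.  40.9 51.6]
blue [312. 208.] n 96 c [583.9 140. ] size [19.  60.3] ang 89.4 z [26.8 39.8 51.2]
blue [207. 221.] n 104 c [281.5 261.8] size [16.  57.3] ang 82.7 z [25.1 35.8 46.3]
blue [281. 226.] n 94 c [462.5 123.5] size [59.8 15.7] ang 6.7 z [29.9 40.2 51. ]
white [488. 125.] n 6453 c [1308.3  462.7] size [  25.6 1925. ] ang 0.0 z [ 53.4  84.9 116.4]
white [360. 289.] n 6097 c [ 496.4 -193. ] size [371.6 186.2] ang 84.7 z [60.6 73.8 81.7]
```

View pics/top1.png

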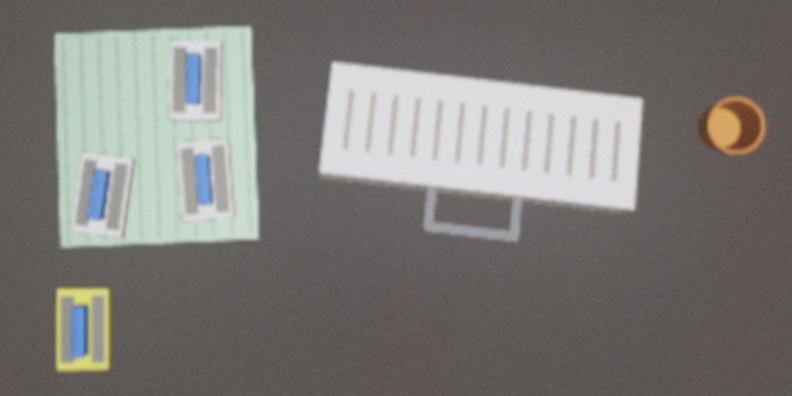

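View pics/side1.png

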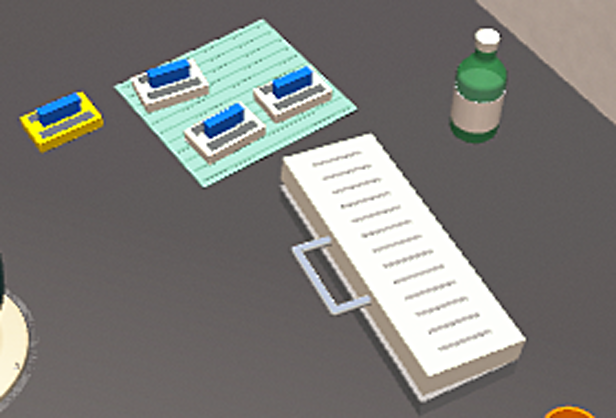

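```bash
python3 - <<'E'
from h import *
for n in("top","side"):
    d,P=cam(n)
    m=(P[...,0]>.38)&(P[...,0]<.6)&(P[...,1]>-.4)&(P[...,1]<0.02)&(P[...,2]>.062)&(P[...,2]<.12)
    q=P[m]
    for k in range(4):
        A=np.c_[q[:,:2],np.ones(len(q))]; c,*_=np.linalg.lstsq(A,q[:,2],rcond=None); r=q[:,2]-A@c
        q=q[abs(r)<max(.003,2*r.std()*0.7)]
    g=np.hypot(c[0],c[1]); 
    print(n,len(q),"slope deg",np.degrees(np.arctan(g)),"dir of descent deg",np.degrees(np.arctan2(-c[1],-c[0])))
    cc,s,a=cv2.minAreaRect(q[:,:2].astype(np.float32)*1000); print(np.round(cc,1),np.round(s,1),a)
    B=cv2.boxPoints((cc,s,a))/1000
    for b in B: print(np.round(np.r_[b,c@np.r_[b,1]]*1000,1))
    # bar
    m=(P[...,0]>.30)&(P[...,0]<.46)&(P[...,1]>-.3)&(P[...,1]<-0.1)&(P[...,2]>.03)&(P[...,2]<.12)
    v,u=np.nonzero(m); 
    # points far in front of lid front edge
    yaw=np.radians(a-90 if a>45 else a); ex=np.array([np.cos(yaw),np.sin(yaw)]); 
    pr=P[m][:,:2]@ex; f0=np.min(B@ex)
    b=P[m][(pr<f0-.035)]
    print("yaw",np.degrees(yaw),"bar",len(b),np.round(np.median(b,0)*1000,1),np.round(b.min(0)*1000,1),np.round(b.max(0)*1000,1))
E
```

```text
top 5550 slope deg 5.82312170119817 dir of descent deg -5.514660528971361
[ 519.9 -196.9] [364.4 130.2] 84.3578109741211
[ 437.2 -371.8   80.6]
[ 566.7 -384.6   67.3]
[602.5 -22.   67.2]
[473.   -9.2  80.5]
yaw -5.642189025878906 bar 225 [ 409.9 -185.    70.4] [ 399.8 -240.6   61.3] [ 423.9 -130.3   77.2]
side 3980 slope deg 5.621529576389536 dir of descent deg -6.0743551517706065
[ 520.5 -197.1] [368.7 134. ] 84.44551086425781
[ 436.  -374.1   80.9]
[ 569.3 -387.1   67.7]
[605.  -20.2  68. ]
[471.6  -7.2  81.2]
yaw -5.5544891357421875 bar 178 [ 409.3 -193.2   70.6] [ 399.3 -244.7   63. ] [ 423.8 -129.2   76.7]
```

```bash
python3 -m creep '{"slide":[[0.1,-0.32,0],[0.2,-0.64,0],[0.316,-0.98,0]],"twist":[[0,0,-0.0145],[0,0,-0.029],[0,0,-0.0434]],"fingers":[0.2,-0.3,-0.3]}' 40
python3 -m creep '{"slide":[[0.1,-0.32,0],[0.2,-0.64,0],[0.316,-0.98,0]],"twist":[[0,0,-0.0145],[0,0,-0.029],[0,0,-0.0434]],"fingers":[-0.3,-0.3,-0.3]}'
python3 -m creep '{"slide":[[0.1,-0.32,0],[0.2,-0.64,0],[0.316,-0.98,0]],"twist":[[0,0,-0.0145],[0,0,-0.029],[0,0,-0.0434]],"fingers":[-0.3,-0.3,-0.3]}'
python3 -m creep '{"slide":[[0.1,-0.32,0],[0.2,-0.64,0],[0.316,-0.98,0]],"twist":[[0,0,-0.0145],[0,0,-0.029],[0,0,-0.0434]],"fingers":[-0.3,-0.3,-0.3]}'
python3 -m creep '{"slide":[[0.1,-0.32,0],[0.2,-0.64,0],[0.316,-0.98,0],[0.316,-0.98,0]],"twist":[[0,0,-0.0145],[0,0,-0.029],[0,0,-0.0434],[0,0,-0.0434]],"fingers":[-0.3,-0.3,-0.3,-0.3]}'
python3 - <<'E'
from h import *
s=telemetry.get_state(); r=R.from_quat(s["ee_rot"],scalar_first=True).as_matrix(); print(s["position"],s["width"],"\n",r)
d,P=cam("wrist"); cv2.imwrite("pics/w2.png",d["img"])
E
```

```text
clock: 0.65
position: [0.218, 0.4044, 0.2311]
ee_rot: [0.0, 0.285, 0.958, -0.0]
contact_force: [0.8, -0.7, 0.6]
width: 0.0438
clock: 0.95
position: [0.2639, 0.2613, 0.2315]
ee_rot: [0.0, 0.413, 0.911, 0.0]
contact_force: [1.3, -1.1, 0.5]
width: 0.0302
clock: 1.25
position: [0.3099, 0.1186, 0.2317]
ee_rot: [0.001, 0.533, 0.846, 0.001]
contact_force: [1.0, 0.1, 1.1]
width: 0.03
clock: 1.55
position: [0.3559, -0.0244, 0.2318]
ee_rot: [0.001, 0.644, 0.765, 0.001]
contact_force: [1.0, 0.9, 0.1]
width: 0.0299
clock: 1.95
position: [0.4054, -0.1752, 0.2314]
ee_rot: [0.002, 0.742, 0.67, -0.0]
contact_force: [-0.4, 1.5, 0.2]
width: 0.0299
[ 0.40542003 -0.17516875  0.23136929] 0.02986592123109372 
 [[ 0.1025467   0.99472606  0.00205945]
 [ 0.99472237 -0.1025388  -0.0036325 ]
 [-0.00340217  0.00242108 -0.99999128]]
```

View pics/w2.png

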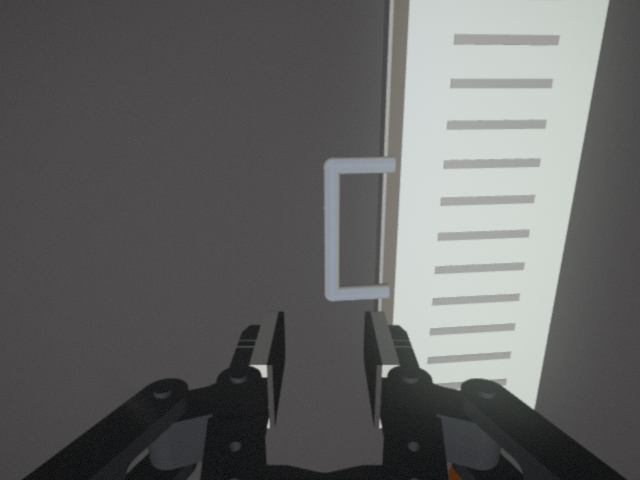

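```bash
python3 -m creep '{"slide":[[0.027,-0.07,-0.25],[0.027,-0.07,-0.5],[0.027,-0.07,-0.75],[0.027,-0.07,-0.75]],"twist":[[0,0,0],[0,0,0],[0,0,0],[0,0,0]],"fingers":[-0.3,-0.3,-0.3,-0.3]}'
python3 -m creep '{"slide":[[0,0,-0.2],[0,0,-0.4],[0,0,-0.48],[0,0,-0.48]],"twist":[[0,0,0],[0,0,0],[0,0,0],[0,0,0]],"fingers":[-0.3,-0.3,-0.3,-0.3]}'
python3 - <<'E'
from h import *
d,P=cam("wrist"); cv2.imwrite("pics/w3.png",d["img"])
E
```

```text
clock: 2.4
position: [0.4032, -0.1761, 0.1151]
ee_rot: [-0.006, 0.74, 0.673, -0.001]
contact_force: [-0.4, 0.3, 0.3]
width: 0.0301
clock: 2.8
position: [0.4069, -0.1788, 0.047]
ee_rot: [-0.001, 0.74, 0.673, -0.0]
contact_force: [-1.4, 0.7, 0.6]
width: 0.0297
```

View pics/w3.png

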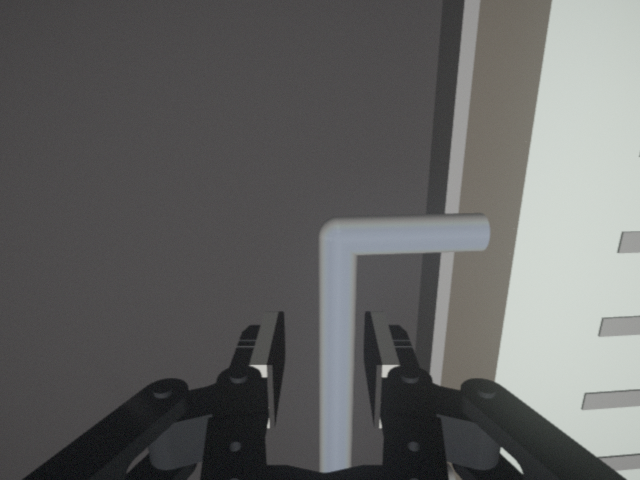

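```bash
python3 -m creep '{"slide":[[0.02,0,0],[0.02,0,0],[0.02,0,0],[0.02,0,0],[0.02,0,0]],"twist":[[0,0,0],[0,0,0],[0,0,0],[0,0,0],[0,0,0]],"fingers":[-1,-1,-1,-1,-1]}' 40
python3 - <<'E'
import numpy as np
r=175.9;b=5.87
ex=np.array([.9952,-.0976])
t0=5.7
p=lambda t:np.array([-r*np.cos(np.radians(t+b)),r*np.sin(np.radians(t+b))])
for t in [12,20,28,36,44,52,60,68,76,84,92,98,104,108,110,112]:
    d=(p(t)-p(t0))/150; print(t,np.round([d[0]*ex[0],d[0]*ex[1],d[1]],3))
E
```

```text
clock: 3.35
position: [0.4107, -0.1801, 0.0473]
ee_rot: [0.001, 0.74, 0.672, 0.0]
contact_force: [-1.4, 0.6, 3.7]
width: 0.0105
12 [ 0.033 -0.003  0.125]
20 [ 0.093 -0.009  0.276]
28 [ 0.174 -0.017  0.418]
36 [ 0.274 -0.027  0.547]
44 [ 0.391 -0.038  0.661]
52 [ 0.523 -0.051  0.758]
60 [ 0.666 -0.065  0.835]
68 [ 0.819 -0.08   0.891]
76 [ 0.978 -0.096  0.926]
84 [ 1.141 -0.112  0.937]
92 [ 1.303 -0.128  0.926]
98 [ 1.423 -0.14   0.903]
104 [ 1.54  -0.151  0.868]
108 [ 1.616 -0.158  0.837]
110 [ 1.653 -0.162  0.82 ]
112 [ 1.689 -0.166  0.801]
```

```bash
python3 -m creep '{"slide":[[0.033,-0.003,0.125],[0.06,-0.006,0.2],[0.093,-0.009,0.276],[0.13,-0.013,0.348],[0.174,-0.017,0.418],[0.222,-0.022,0.484],[0.274,-0.027,0.547],[0.33,-0.032,0.605],[0.391,-0.038,0.661],[0.391,-0.038,0.661]],"twist":[[0,0,0],[0,0,0],[0,0,0],[0,0,0],[0,0,0],[0,0,0],[0,0,0],[0,0,0],[0,0,0],[0,0,0]],"fingers":[-1,-1,-1,-1,-1,-1,-1,-1,-1,-1]}'
python3 - <<'E'
from h import *
d,P=cam("side"); cv2.imwrite("pics/s4.png",d["img"])
E
```

```text
clock: 4.35
position: [0.4652, -0.1854, 0.1465]
ee_rot: [-0.003, 0.74, 0.673, -0.003]
contact_force: [-9.7, -0.7, 11.1]
width: 0.0107
```

View pics/s4.png

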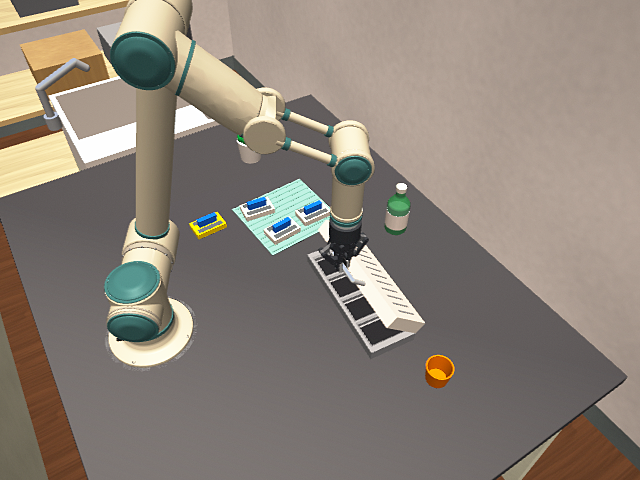

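```bash
python3 -m creep '{"slide":[[0.065,-0.006,0.051],[0.132,-0.013,0.097],[0.2,-0.02,0.138],[0.275,-0.027,0.174],[0.35,-0.035,0.205],[0.428,-0.042,0.23],[0.507,-0.05,0.25],[0.587,-0.058,0.265],[0.668,-0.066,0.274],[0.75,-0.074,0.276],[0.83,-0.082,0.274],[0.912,-0.09,0.265],[0.912,-0.09,0.265]],"twist":[[0,0,0],[0,0,0],[0,0,0],[0,0,0],[0,0,0],[0,0,0],[0,0,0],[0,0,0],[0,0,0],[0,0,0],[0,0,0],[0,0,0],[0,0,0]],"fingers":[-1,-1,-1,-1,-1,-1,-1,-1,-1,-1,-1,-1,-1]}'
python3 -m creep '{"slide":[[0.06,-0.006,-0.01],[0.12,-0.012,-0.023],[0.18,-0.018,-0.04],[0.237,-0.023,-0.058],[0.295,-0.028,-0.082],[0.35,-0.034,-0.106],[0.35,-0.034,-0.106],[0.35,-0.034,-0.106]],"twist":[[0,0,0],[0,0,0],[0,0,0],[0,0,0],[0,0,0],[0,0,0],[0,0,0],[0,0,0]],"fingers":[-1,-1,-1,-1,-1,-1,-1,-1]}'
python3 - <<'E'
from h import *
d,P=cam("side"); cv2.imwrite("pics/s5.png",d["img"])
d,P=cam("wrist"); cv2.imwrite("pics/w5.png",d["img"])
s=telemetry.get_state();p=s["position"]
h=np.array([.5809,-.2028,.03]); e=p+[0,0,.019]-h; x=e[0]*.9952-e[1]*.0976
print(p,np.hypot(x,e[2]),np.degrees(np.arctan2(e[2],-x))-5.87)
E
```

```text
clock: 5.7
position: [0.6078, -0.1993, 0.1867]
ee_rot: [0.001, 0.74, 0.672, 0.001]
contact_force: [0.4, 0.8, 2.9]
width: 0.0106
clock: 6.5
position: [0.6598, -0.2044, 0.1688]
ee_rot: [0.001, 0.74, 0.672, 0.001]
contact_force: [3.6, -0.2, -3.3]
width: 0.0104
[ 0.65934588 -0.20430205  0.16908551] 0.176376766225341 110.4548168733067
```

View pics/s5.png

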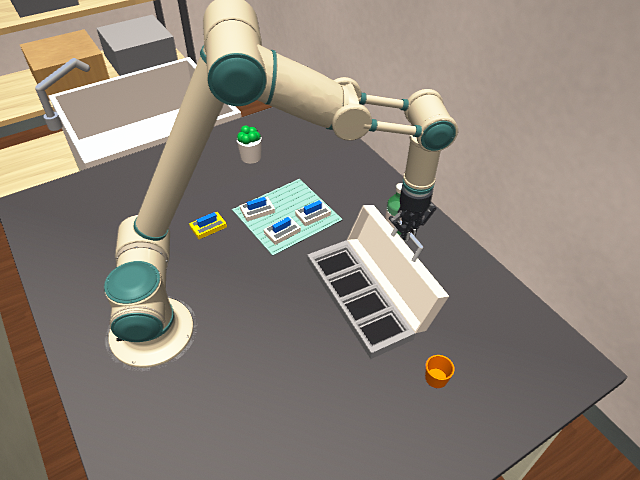

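View pics/w5.png

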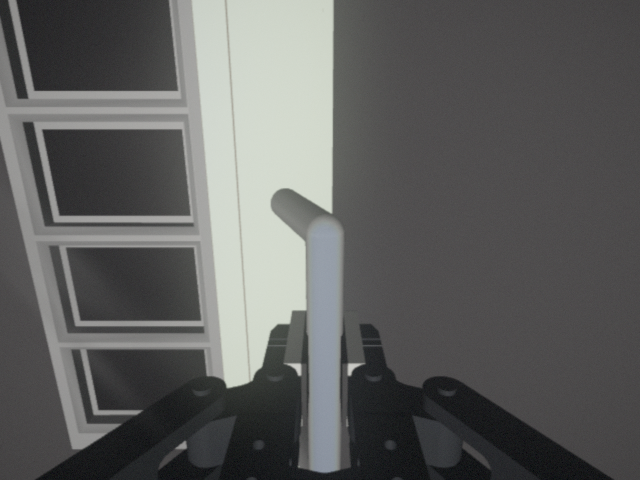

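```bash
python3 -m creep '{"slide":[[0,0,0],[0,0,0],[0,0,0],[0,0,0],[0,0,0.1],[0,0,0.4],[0,0,0.7],[0,0,0.9]],"twist":[[0,0,0],[0,0,0],[0,0,0],[0,0,0],[0,0,0],[0,0,0],[0,0,0],[0,0,0]],"fingers":[-0.3,-0.3,-0.3,-0.3,-0.3,-0.3,-0.3,-0.3]}'
python3 -m creep '{"slide":[[-0.33,0.33,0.1],[-0.66,0.66,0.1],[-0.95,0.95,0.1]],"twist":[[0,0,0.02],[0,0,0.04],[0,0,0.06]],"fingers":[0,0,0]}'
python3 -m creep '{"slide":[[0,0.33,0],[0,0.66,0],[0,0.98,0],[0,0.98,0]],"twist":[[0,0,0.02],[0,0,0.04],[0,0,0.06],[0,0,0.06]],"fingers":[0,0,0,0]}'
python3 - <<'E'
from h import *
s=telemetry.get_state();print(s["position"])
for n in("top","side","wrist"):
    d,P=cam(n); cv2.imwrite(f"pics/{n}6.png",d["img"])
    print(n)
    for m,c in blobs(d,P,(95,90,50),(130,255,255),0.02,0.08): rect(m,P,"blue %s"%np.round(c))
E
```

```text
clock: 7.4
position: [0.6588, -0.2044, 0.3088]
ee_rot: [0.002, 0.74, 0.672, 0.001]
contact_force: [0.3, 0.3, -0.8]
width: 0.0299
clock: 7.7
position: [0.552, -0.0981, 0.3194]
ee_rot: [0.001, 0.6, 0.8, 0.0]
contact_force: [2.0, 0.1, -0.1]
width: 0.0427
clock: 8.1
position: [0.5521, 0.0538, 0.3194]
ee_rot: [-0.0, 0.437, 0.899, 0.002]
contact_force: [0.3, -0.3, -0.6]
width: 0.0427
[0.55206076 0.05379502 0.31938799]
top
blue [267. 212.] n 35 c [565.6 142.1] size [15.7 11.2] ang 0.3 z [45.8 49.2 52.3]
blue [272. 251.] n 118 c [464.9 126.9] size [52.5 14.2] ang 4.9 z [45.7 49.3 52.7]
blue [224. 258.] n 136 c [444.5 249.9] size [15.4 53.2] ang 84.1 z [43.1 48.6 53.5]
blue [215. 320.] n 132 c [284.6 267.6] size [55.5 14.9] ang 1.4 z [41.1 44.8 48.8]
side
blue [256. 203.] n 168 c [443.6 250.5] size [26.7 59.5] ang 80.1 z [26.9 44.3 52.3]
blue [313. 207.] n 160 c [582.8 141.1] size [22.2 60.5] ang 87.9 z [28.1 45.  53. ]
blue [206. 220.] n 176 c [282.6 265.5] size [28.4 59.1] ang 81.7 z [23.8 41.9 48.6]
blue [281. 224.] n 167 c [466.1 138.1] size [67.6 42.5] ang 6.9 z [26.5 45.  53.3]
wrist
blue [300.  64.] n 1215 c [464.2 128.9] size [59.1 15.2] ang 5.5 z [48.2 49.8 51.2]
blue [410. 134.] n 1125 c [583.3 144.4] size [58.8 15.4] ang 0.3 z [45.2 49.6 51.1]
```

View pics/top6.png

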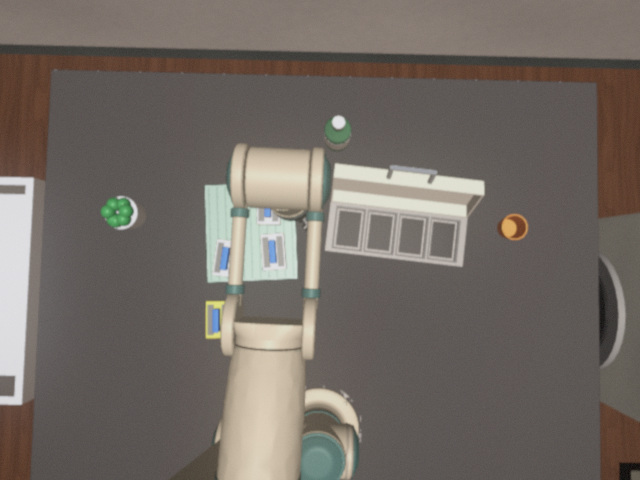

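View pics/wrist6.png

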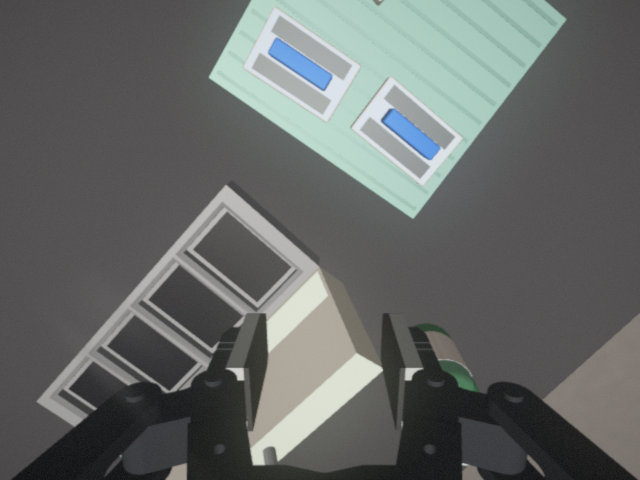

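```bash
python3 - <<'E'
from h import *
ex=np.array([.9952,-.0976]);ey=np.array([.0976,.9952]);C=np.array([.5162,-.1965])
for n in("top","side","wrist"):
    d,P=cam(n)
    X=(P[...,:2]-C)@ex; Y=(P[...,:2]-C)@ey
    for k in range(4):
        y0=-.126+.084*k
        m=(abs(Y-y0)<.041)&(abs(X)<.06)&(P[...,2]<.020)&(P[...,2]>.008)
        if m.sum()<50: continue
        r=cv2.minAreaRect(np.c_[X[m],Y[m]].astype(np.float32)*1000); print(n,k,m.sum(),np.round(r[0],1),np.round(r[1],1),round(r[2],1),"z",np.round(np.median(P[m][:,2])*1000,1))
    m=(abs(Y)<.195)&(abs(X)<.075)&(P[...,2]>.024)&(P[...,2]<.036)
    r=cv2.minAreaRect(np.c_[X[m],Y[m]].astype(np.float32)*1000); print(n,"base",m.sum(),np.round(r[0],1),np.round(r[1],1),round(r[2],1))
    # lid: inner faces
    m=(abs(Y)<.14)&(X>.06)&(X<.2)&(P[...,2]>.06)&(P[...,2]<.17)
    if m.sum()>100:
        h=np.c_[X[m],P[m][:,2]]; print("lid pts",m.sum(),[np.round(np.median(h[abs(h[:,1]-z)<.005,0])*1000,1) for z in (.07,.1,.13,.15)])
E
```

```text
top 0 988 [  -0.4 -128. ] [ 70.2 105. ] 89.4 z 14.0
top 1 989 [ -1.1 -43.2] [105.9  70.2] 1.3 z 13.8
top 2 991 [-0.4 41. ] [105.9  71.4] 0.8 z 13.8
top 3 1012 [ -0.3 127.2] [105.   72.1] 0.1 z 13.7
top base 2937 [ 4.7 -0.4] [365.3 140.5] 90.0
lid pts 2082 [np.float64(116.1), np.float64(nan), np.float64(144.8), np.float64(117.0)]
side 0 844 [   4.7 -121.2] [103.7  69.5] 0.4 z 14.5
side 1 769 [  5.3 -37. ] [104.6  70. ] 0.6 z 14.4
side 2 677 [ 5.  47.5] [103.5  67.4] 0.3 z 14.5
side 3 606 [  4.4 132.4] [101.7  67.8] 0.7 z 14.4
side base 2350 [4.7 1.6] [140.3 370.4] 0.0
lid pts 2329 [np.float64(117.7), np.float64(128.8), np.float64(147.9), np.float64(118.6)]
wrist 0 1805 [ -24.2 -129.1] [63.3 54.5] 89.9 z 14.0
wrist 1 4111 [  0.7 -43.6] [104.9  65.6] 0.5 z 14.1
wrist 2 4600 [ 0.8 41.1] [ 66.8 104.5] 89.9 z 14.2
wrist 3 5499 [  0.8 126.1] [104.5  67.8] 0.1 z 14.2
wrist base 10174 [5.2 1.8] [366.  139.4] 90.0
lid pts 6842 [np.float64(116.7), np.float64(127.8), np.float64(nan), np.float64(118.2)]
  return _methods._mean(a, axis=axis, dtype=dtype,
  ret = ret.dtype.type(ret / rcount)
```

```bash
python3 -m creep '{"slide":[[0.03,0.09,-0.1],[0.06,0.18,-0.2],[0.09,0.27,-0.3],[0.12,0.36,-0.4],[0.15,0.45,-0.5],[0.18,0.54,-0.6],[0.208,0.604,-0.7],[0.208,0.604,-0.8],[0.208,0.604,-0.8]],"twist":[[0,0,0.022],[0,0,0.044],[0,0,0.066],[0,0,0.088],[0,0,0.11],[0,0,0.132],[0,0,0.145],[0,0,0.145],[0,0,0.145]],"fingers":[0.1,0.1,0.1,0.1,0.1,0.1,0.1,0.1,0.1]}' 50
python3 - <<'E'
from h import *
s=telemetry.get_state();print(s["position"])
d,P=cam("wrist"); cv2.imwrite(f"pics/wrist7.png",d["img"])
for m,c in blobs(d,P,(95,90,50),(130,255,255),0.02,0.08): rect(m,P,"blue %s"%np.round(c))
E
```

```text
clock: 9.3
position: [0.5832, 0.1372, 0.1963]
ee_rot: [-0.003, 0.002, 1.0, -0.0]
contact_force: [-0.8, 0.1, -0.2]
width: 0.0469
[0.58318392 0.13724819 0.19631351]
blue [309.  46.] n 2313 c [466.6 129.2] size [54.8 15.2] ang 5.6 z [48.4 49.8 51.1]
blue [501.  30.] n 2228 c [455.4 250.8] size [16.7 37.2] ang 83.4 z [31.4 49.3 51. ]
blue [333. 226.] n 1761 c [583.5 144.3] size [14.5 60.2] ang 89.7 z [48.1 49.7 50.9]
```

View pics/wrist7.png

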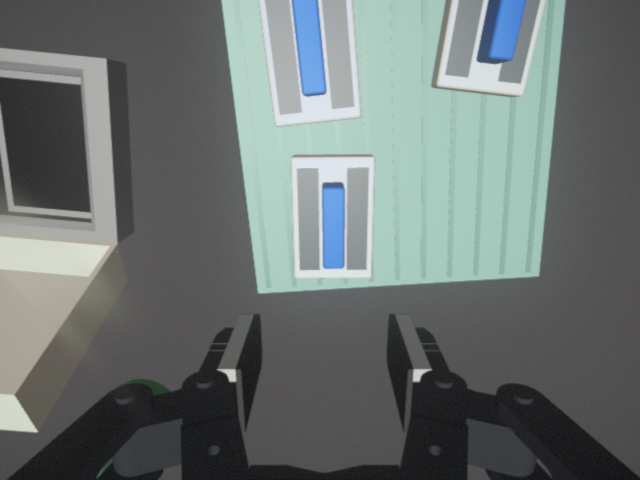

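```bash
python3 -m creep '{"slide":[[0,0,0],[0,0,0],[0,0,0]],"twist":[[0,0,0],[0,0,0],[0,0,0]],"fingers":[0.1,0.1,0.1]}'
```

```text
clock: 9.65
position: [0.5847, 0.1383, 0.1998]
ee_rot: [0.001, 0.001, 1.0, 0.0]
contact_force: [0.1, -0.1, 0.4]
width: 0.047
```

```bash
python3 -m creep '{"slide":[[-0.008,0.04,-0.25],[-0.008,0.04,-0.5],[-0.008,0.04,-0.75],[-0.008,0.04,-0.9],[-0.008,0.04,-0.9],[-0.008,0.04,-0.9]],"twist":[[0,0,0],[0,0,0],[0,0,0],[0,0,0],[0,0,0],[0,0,0]],"fingers":[0.1,0.1,0.1,0.1,0.1,0.1]}'
```

```text
clock: 10.25
position: [0.5837, 0.1447, 0.0645]
ee_rot: [0.0, 0.001, 1.0, 0.0]
contact_force: [0.5, -1.1, 0.1]
width: 0.0469
```

```bash
python3 -m creep '{"slide":[[0,0,-0.12],[0,0,-0.24],[0,0,-0.24],[0,0,-0.24],[0,0,-0.24],[0,0,-0.24],[0,0,-0.24],[0,0,-0.24]],"twist":[[0,0,0],[0,0,0],[0,0,0],[0,0,0],[0,0,0],[0,0,0],[0,0,0],[0,0,0]],"fingers":[0.1,0.1,0.1,-1,-1,-1,-1,-1]}' 60
python3 -m creep '{"slide":[[0,0,0.2],[0,0,0.5],[0,0,0.75],[0,0,0.75],[0,0,0.75]],"twist":[[0,0,0],[0,0,0],[0,0,0],[0,0,0],[0,0,0]],"fingers":[-1,-1,-1,-1,-1]}'
python3 - <<'E'
from h import *
d,P=cam("wrist"); cv2.imwrite(f"pics/wrist8.png",d["img"])
E
```

```text
clock: 11.05
position: [0.5846, 0.1448, 0.0299]
ee_rot: [0.002, 0.001, 1.0, 0.0]
contact_force: [-0.5, 0.4, 6.9]
width: 0.0147
clock: 11.55
position: [0.5834, 0.1447, 0.1415]
ee_rot: [0.001, 0.001, 1.0, 0.0]
contact_force: [-0.8, 0.1, -0.8]
width: 0.0146
```

View pics/wrist8.png

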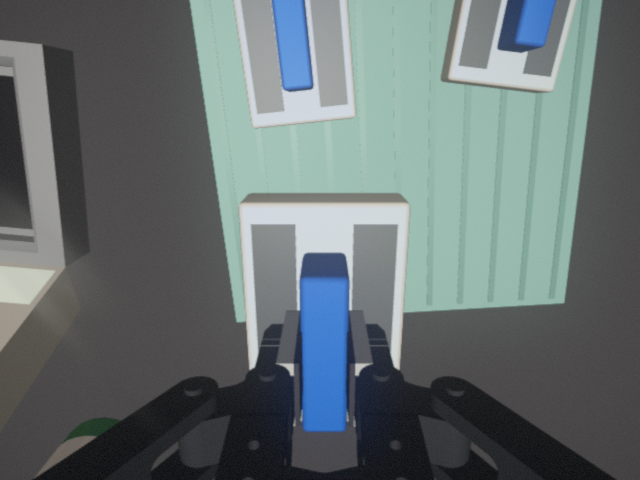

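```bash
python3 -m creep '{"slide":[[-0.18,-0.1,0],[-0.36,-0.3,0],[-0.36,-0.5,0],[-0.36,-0.7,0],[-0.36,-0.7,0]],"twist":[[0,0,-0.004],[0,0,-0.008],[0,0,-0.012],[0,0,-0.0147],[0,0,-0.0147]],"fingers":[-1,-1,-1,-1,-1]}'
python3 -m creep '{"slide":[[0,-0.2,0],[0,-0.4,0],[0,-0.6,0],[0,-0.73,0],[0,-0.73,0],[0,-0.73,0],[0,-0.73,0]],"twist":[[0,0,0],[0,0,0],[0,0,0],[0,0,0],[0,0,0],[0,0,0],[0,0,0]],"fingers":[-1,-1,-1,-1,-1,-1,-1]}'
python3 - <<'E'
from h import *
s=telemetry.get_state();print(s["position"],s["ee_rot"],s["width"])
ex=np.array([np.cos(np.radians(5.4)),-np.sin(np.radians(5.4))]);ey=np.array([-ex[1],ex[0]]);C=np.array([.5162,-.1965])
d,P=cam("wrist"); cv2.imwrite(f"pics/wrist9.png",d["img"])
X=(P[...,:2]-C)@ex; Y=(P[...,:2]-C)@ey
for k in range(4):
    y0=-.126+.084*k
    m=(abs(Y-y0)<.041)&(abs(X)<.06)&(P[...,2]<.020)&(P[...,2]>.008)
    if m.sum()<50: continue
    r=cv2.minAreaRect(np.c_[X[m],Y[m]].astype(np.float32)*1000); print(k,m.sum(),np.round(r[0],1),np.round(r[1],1),round(r[2],1))
E
```

```text
clock: 12.1
position: [0.5275, 0.0367, 0.1384]
ee_rot: [-0.002, 0.049, 0.999, -0.001]
contact_force: [0.1, 1.3, -1.4]
width: 0.0145
clock: 12.8
position: [0.5285, -0.0686, 0.1394]
ee_rot: [-0.001, 0.047, 0.999, 0.001]
contact_force: [-0.7, 1.1, -1.0]
width: 0.0148
[ 0.52845131 -0.06862365  0.13943263] [-9.60566089e-04  4.69371082e-02  9.98897183e-01  6.35387354e-04] 0.01481491572829267
1 15856 [  1.3 -42.6] [103.9  68.2] 0.4
2 16065 [ 1.7 42.2] [ 69.1 103.6] 89.6
3 3743 [-39.7 128. ] [70.4 20.7] 89.9
```

View pics/wrist9.png

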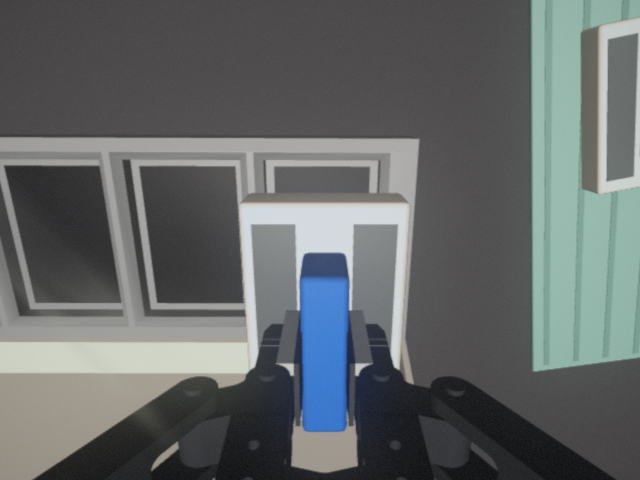

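```bash
python3 -m creep '{"slide":[[0.006,-0.015,-0.2],[0.006,-0.015,-0.4],[0.006,-0.015,-0.5],[0.006,-0.015,-0.5],[0.006,-0.015,-0.5],[0.006,-0.015,-0.5]],"twist":[[0,0,0],[0,0,0],[0,0,0],[0,0,0],[0,0,0],[0,0,0]],"fingers":[-1,-1,-1,-1,-1,-1]}'
python3 - <<'E'
from h import *
s=telemetry.get_state();print(s["position"],s["ee_rot"],s["width"])
d,P=cam("wrist"); cv2.imwrite(f"pics/wrist10.png",d["img"])
E
```

```text
clock: 13.45
position: [0.531, -0.0719, 0.0664]
ee_rot: [0.001, 0.047, 0.999, -0.0]
contact_force: [-0.0, 0.3, -1.1]
width: 0.0148
[ 0.53100371 -0.07193857  0.0664145 ] [ 1.19764832e-03  4.69466999e-02  9.98896662e-01 -1.76662880e-04] 0.014846100926135697
```

View pics/wrist10.png

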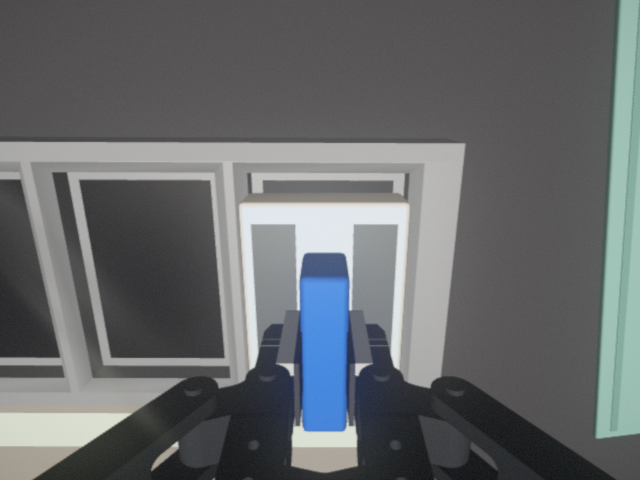

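```bash
python3 -m creep '{"slide":[[-0.007,0.006,-0.06],[-0.007,0.006,-0.12],[-0.007,0.006,-0.165],[-0.007,0.006,-0.175],[-0.007,0.006,-0.175]],"twist":[[0,0,0],[0,0,0],[0,0,0],[0,0,0],[0,0,0]],"fingers":[-1,-1,-1,-1,-1]}'
python3 -m creep '{"slide":[[0,0,0],[0,0,0],[0,0,0],[0,0,0.1],[0,0,0.4],[0,0,0.7],[0,0,0.9],[0,0,0.9]],"twist":[[0,0,0],[0,0,0],[0,0,0],[0,0,0],[0,0,0],[0,0,0],[0,0,0],[0,0,0]],"fingers":[-0.4,-0.2,0,0,0,0,0,0]}'
python3 - <<'E'
from h import *
s=telemetry.get_state();print(s["position"],s["ee_rot"],s["width"])
d,P=cam("wrist"); cv2.imwrite(f"pics/wrist11.png",d["img"])
for m,c in blobs(d,P,(95,90,50),(130,255,255),0.02,0.08): rect(m,P,"blue %s"%np.round(c))
d,P=cam("side"); cv2.imwrite(f"pics/side11.png",d["img"])
for m,c in blobs(d,P,(95,90,50),(130,255,255),0.02,0.08): rect(m,P,"blue %s"%np.round(c))
E
```

```text
clock: 14.0
position: [0.5284, -0.0711, 0.0395]
ee_rot: [-0.0, 0.047, 0.999, 0.0]
contact_force: [-2.3, 1.0, 8.0]
width: 0.0145
clock: 14.8
position: [0.5321, -0.072, 0.1787]
ee_rot: [0.005, 0.047, 0.999, -0.001]
contact_force: [0.5, -1.5, -0.2]
width: 0.0426
[ 0.53209874 -0.0720406   0.17869863] [ 0.00500787  0.04723185  0.99887085 -0.0010439 ] 0.04259449680322419
blue [625.  95.] n 2984 c [469.2 124.6] size [67.6 18.2] ang 18.4 z [28.1 41.8 50.3]
blue [325. 226.] n 2186 c [527.5 -70.4] size [15.1 60. ] ang 84.8 z [57.9 59.7 60.9]
blue [256. 203.] n 167 c [442.9 250.3] size [27.4 59. ] ang 82.4 z [28.7 44.4 53.2]
blue [206. 219.] n 176 c [282.4 268.4] size [60.3 23.1] ang 0.2 z [24.6 40.8 49.3]
blue [281. 224.] n 167 c [467.3 138.6] size [70.5 46.2] ang 5.0 z [27.4 45.1 53.2]
blue [336. 256.] n 183 c [525.9 -72.9] size [19.9 59.5] ang 84.3 z [38.8 56.2 62.9]
```

View pics/wrist11.png

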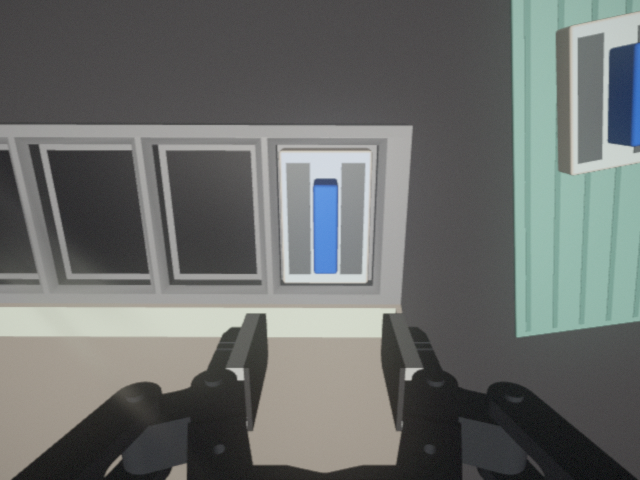

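View pics/side11.png

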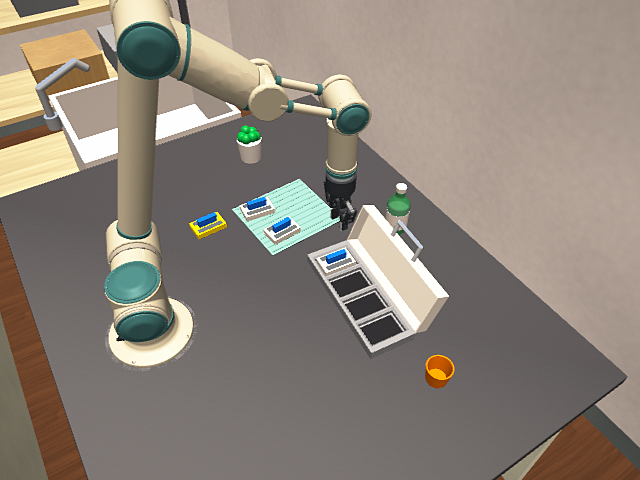

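```bash
python3 -m creep '{"slide":[[-0.1,0.22,0],[-0.2,0.44,0],[-0.3,0.66,0],[-0.4,0.88,0],[-0.4,0.95,0]],"twist":[[0,0,0.01],[0,0,0.02],[0,0,0.03],[0,0,0.03],[0,0,0.03]],"fingers":[0.1,0.1,0.1,0.1,0.1]}'
python3 -m creep '{"slide":[[-0.05,0.2,0],[-0.05,0.39,0],[-0.05,0.39,0],[-0.05,0.39,0],[-0.05,0.39,0]],"twist":[[0,0,0],[0,0,0],[0,0,0],[0,0,0],[0,0,0]],"fingers":[0.1,0.1,0.1,0.1,0.1]}'
python3 - <<'E'
from h import *
s=telemetry.get_state();print(s["position"],s["ee_rot"],s["width"])
d,P=cam("wrist"); cv2.imwrite(f"pics/wrist12.png",d["img"])
for m,c in blobs(d,P,(95,90,50),(130,255,255),0.02,0.08): rect(m,P,"blue %s"%np.round(c))
E
```

```text
clock: 15.4
position: [0.4649, 0.0737, 0.1719]
ee_rot: [-0.003, -0.048, 0.999, 0.001]
contact_force: [-0.1, -0.5, 0.2]
width: 0.0469
clock: 15.9
position: [0.4613, 0.1289, 0.1732]
ee_rot: [-0.001, -0.047, 0.999, -0.0]
contact_force: [-0.2, -0.1, 0.4]
width: 0.0473
[0.46127935 0.12888107 0.17317968] [-8.04607885e-04 -4.66956404e-02  9.98908763e-01 -3.90276160e-04] 0.04729316753818269
blue [587.   6.] n 590 c [311.2 270.5] size [16.6  7.3] ang 78.1 z [25.7 39.9 46.6]
blue [508. 224.] n 3366 c [448.3 252.1] size [69.9 23.8] ang 1.6 z [30.5 49.2 50.8]
blue [323. 236.] n 2122 c [463.7 128.7] size [59.9 15.1] ang 5.7 z [47.5 49.7 50.8]
blue [ 21. 311.] n 2337 c [539.3 -80.1] size [36.9 86.7] ang 81.1 z [45.3 59.3 60.5]
```

View pics/wrist12.png

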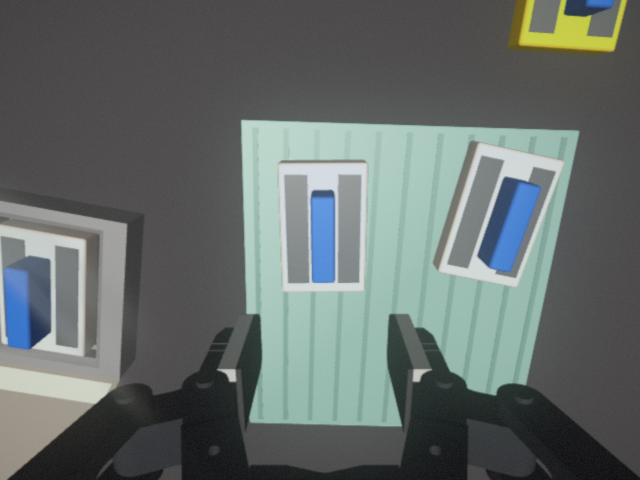

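```bash
python3 -m creep '{"slide":[[0.016,0,-0.25],[0.016,0,-0.5],[0.016,0,-0.7],[0.016,0,-0.75],[0.016,0,-0.75],[0.016,0,-0.75]],"twist":[[0,0,0],[0,0,0],[0,0,0],[0,0,0],[0,0,0],[0,0,0]],"fingers":[0.1,0.1,0.1,0.1,0.1,0.1]}'
```

```text
clock: 16.55
position: [0.4651, 0.1295, 0.0626]
ee_rot: [0.001, -0.047, 0.999, 0.0]
contact_force: [-0.2, -0.6, 0.1]
width: 0.047
```

```bash
python3 -m creep '{"slide":[[-0.006,-0.004,-0.12],[-0.006,-0.004,-0.22],[-0.006,-0.004,-0.22],[-0.006,-0.004,-0.22],[-0.006,-0.004,-0.22],[-0.006,-0.004,-0.22],[-0.006,-0.004,-0.22],[-0.006,-0.004,-0.22]],"twist":[[0,0,0],[0,0,0],[0,0,0],[0,0,0],[0,0,0],[0,0,0],[0,0,0],[0,0,0]],"fingers":[0.1,0.1,0.1,-1,-1,-1,-1,-1]}' 60
python3 -m creep '{"slide":[[0,0,0.2],[0,0,0.5],[0,0,0.75],[0,0,0.75],[0,0,0.75]],"twist":[[0,0,0],[0,0,0],[0,0,0],[0,0,0],[0,0,0]],"fingers":[-1,-1,-1,-1,-1]}'
python3 - <<'E'
from h import *
d,P=cam("wrist"); cv2.imwrite(f"pics/wrist13.png",d["img"])
E
```

```text
clock: 17.35
position: [0.4643, 0.1293, 0.0301]
ee_rot: [0.002, -0.047, 0.999, 0.0]
contact_force: [0.1, -0.7, 6.9]
width: 0.0149
clock: 17.85
position: [0.4632, 0.1293, 0.142]
ee_rot: [0.001, -0.047, 0.999, 0.0]
contact_force: [-1.3, -0.3, -1.9]
width: 0.0148
```

View pics/wrist13.png

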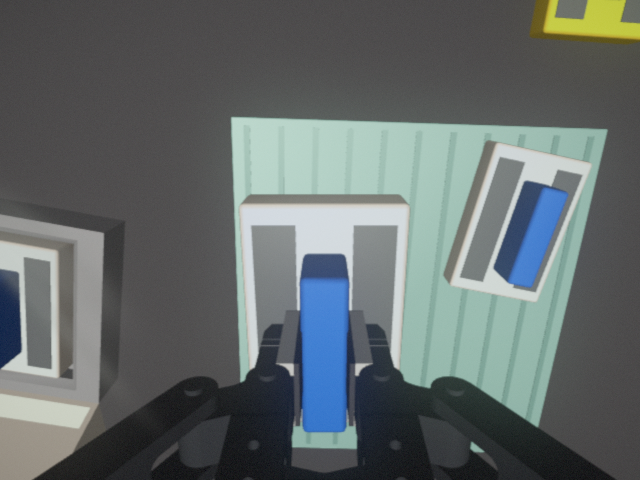

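```bash
python3 -m creep '{"slide":[[0.03,-0.22,0],[0.06,-0.44,0],[0.09,-0.66,0],[0.12,-0.88,0],[0.14,-0.95,0]],"twist":[[0,0,-0.01],[0,0,-0.02],[0,0,-0.03],[0,0,-0.03],[0,0,-0.03]],"fingers":[-1,-1,-1,-1,-1]}'
python3 -m creep '{"slide":[[0.06,-0.22,0],[0.12,-0.44,0],[0.18,-0.66,0],[0.245,-0.88,0],[0.245,-0.94,0],[0.245,-0.94,0],[0.245,-0.94,0]],"twist":[[0,0,0],[0,0,0],[0,0,0],[0,0,0],[0,0,0],[0,0,0],[0,0,0]],"fingers":[-1,-1,-1,-1,-1,-1,-1]}'
python3 - <<'E'
from h import *
s=telemetry.get_state();print(s["position"],s["ee_rot"],s["width"])
d,P=cam("wrist"); cv2.imwrite(f"pics/wrist14.png",d["img"])
E
```

```text
clock: 18.4
position: [0.4829, -0.0157, 0.1391]
ee_rot: [-0.002, 0.049, 0.999, -0.0]
contact_force: [0.1, 0.1, -1.3]
width: 0.015
clock: 19.1
position: [0.5195, -0.1528, 0.1399]
ee_rot: [-0.001, 0.047, 0.999, 0.001]
contact_force: [0.3, -0.1, -0.5]
width: 0.0145
[ 0.51948094 -0.15278466  0.1399405 ] [-0.00143372  0.04729236  0.9988794   0.00114598] 0.014470781813034964
```

View pics/wrist14.png

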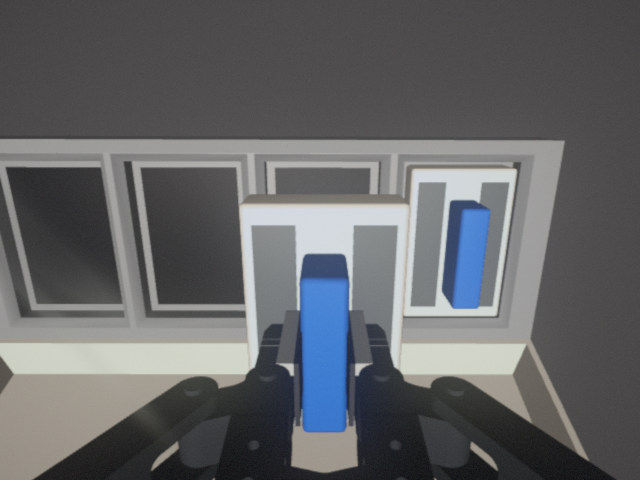

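```bash
python3 -m creep '{"slide":[[0,-0.006,-0.2],[0,-0.006,-0.4],[0,-0.006,-0.5],[0,-0.006,-0.5],[0,-0.006,-0.5],[0,-0.006,-0.5]],"twist":[[0,0,0],[0,0,0],[0,0,0],[0,0,0],[0,0,0],[0,0,0]],"fingers":[-1,-1,-1,-1,-1,-1]}'
python3 - <<'E'
from h import *
d,P=cam("wrist"); cv2.imwrite(f"pics/wrist15.png",d["img"])
E
```

```text
clock: 19.75
position: [0.5215, -0.155, 0.0673]
ee_rot: [0.001, 0.047, 0.999, -0.0]
contact_force: [-0.1, 0.0, -0.7]
width: 0.0145
```

View pics/wrist15.png

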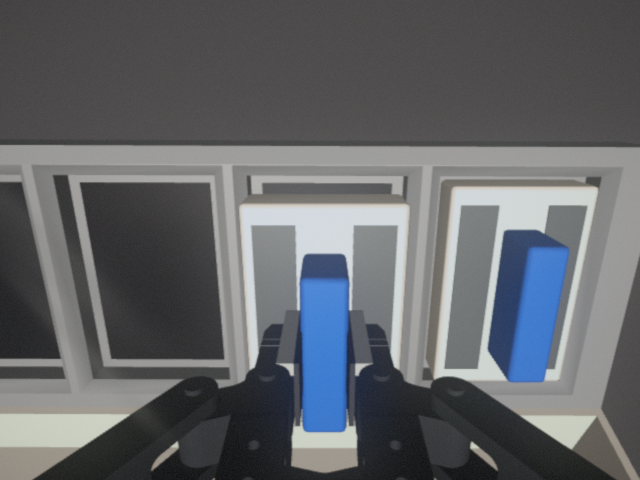

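Centred. Lower, release, rise.

```bash
python3 -m creep '{"slide":[[-0.004,0.002,-0.06],[-0.004,0.002,-0.12],[-0.004,0.002,-0.17],[-0.004,0.002,-0.18],[-0.004,0.002,-0.18]],"twist":[[0,0,0],[0,0,0],[0,0,0],[0,0,0],[0,0,0]],"fingers":[-1,-1,-1,-1,-1]}'
python3 -m creep '{"slide":[[0,0,0],[0,0,0],[0,0,0],[0,0,0.1],[0,0,0.4],[0,0,0.7],[0,0,0.9],[0,0,0.9]],"twist":[[0,0,0],[0,0,0],[0,0,0],[0,0,0],[0,0,0],[0,0,0],[0,0,0],[0,0,0]],"fingers":[-0.4,-0.2,0,0,0,0,0,0]}'
python3 - <<'E'
from h import *
s=telemetry.get_state();print(s["position"],s["ee_rot"],s["width"])
d,P=cam("wrist"); cv2.imwrite(f"pics/wrist16.png",d["img"])
for m,c in blobs(d,P,(95,90,50),(130,255,255),0.02,0.08): rect(m,P,"blue %s"%np.round(c))
d,P=cam("top"); cv2.imwrite(f"pics/top16.png",d["img"])
for m,c in blobs(d,P,(95,90,50),(130,255,255),0.02,0.08): rect(m,P,"blue %s"%np.round(c))
E
```

```text
clock: 20.3
position: [0.5196, -0.1548, 0.0397]
ee_rot: [-0.0, 0.047, 0.999, 0.0]
contact_force: [-3.4, 1.1, 9.9]
width: 0.015
clock: 21.1
position: [0.5231, -0.1562, 0.1787]
ee_rot: [0.005, 0.047, 0.999, -0.002]
contact_force: [0.5, 1.0, 0.9]
width: 0.0427
[ 0.5230761  -0.15622921  0.17868726] [ 0.00472866  0.0472194   0.99887176 -0.00178381] 0.042693817680539765
blue [326. 227.] n 2186 c [ 519.3 -154. ] size [14.9 60.2] ang 84.2 z [57.8 59.7 60.8]
blue [454. 227.] n 2963 c [527.3 -70.5] size [16.3 59.5] ang 84.8 z [42.4 59.4 60.8]
blue [349. 228.] n 102 c [527.5 -71.8] size [12.7 52.9] ang 84.0 z [55.1 59.4 63.3]
blue [224. 258.] n 136 c [444.7 249.9] size [15.8 53.6] ang 83.4 z [42.4 49.  52.8]
blue [215. 320.] n 135 c [284.8 268.8] size [56.7 16.2] ang 2.1 z [40.8 44.7 49.1]
```

View pics/wrist16.png

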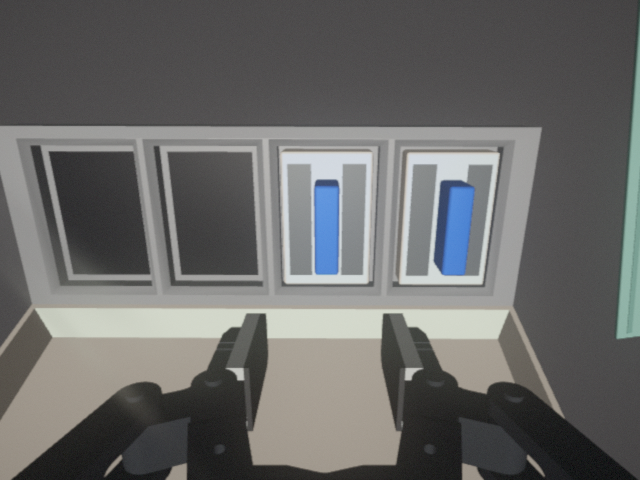

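View pics/top16.png

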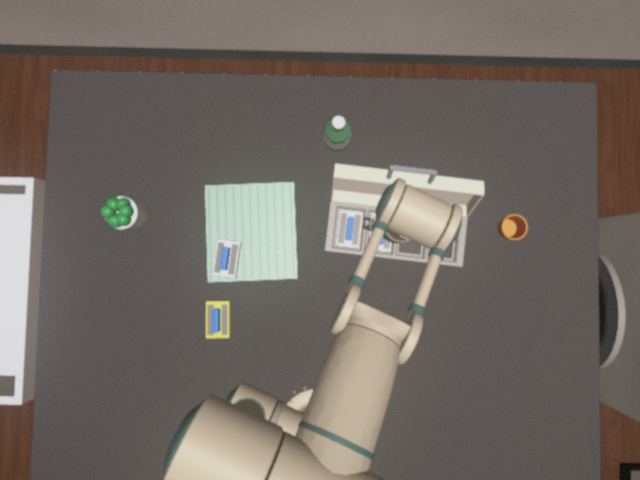

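```bash
python3 -m creep '{"slide":[[-0.06,0.25,0],[-0.12,0.5,0],[-0.18,0.75,0],[-0.22,0.95,0]],"twist":[[0,0,0],[0,0,0],[0,0,0],[0,0,-0.003]],"fingers":[0.1,0.1,0.1,0.1]}'
python3 -m creep '{"slide":[[-0.06,0.25,0],[-0.12,0.5,0],[-0.15,0.75,0],[-0.15,0.95,0]],"twist":[[0,0,0],[0,0,0],[0,0,0],[0,0,0]],"fingers":[0.1,0.1,0.1,0.1]}'
python3 -m creep '{"slide":[[-0.06,0.25,0],[-0.12,0.5,0],[-0.15,0.8,0],[-0.15,0.8,0],[-0.15,0.8,0],[-0.15,0.8,0]],"twist":[[0,0,0],[0,0,0],[0,0,0],[0,0,0],[0,0,0],[0,0,0]],"fingers":[0.1,0.1,0.1,0.1,0.1,0.1]}'
python3 - <<'E'
from h import *
s=telemetry.get_state();print(s["position"],s["ee_rot"],s["width"])
d,P=cam("wrist"); cv2.imwrite(f"pics/wrist17.png",d["img"])
for m,c in blobs(d,P,(95,90,50),(130,255,255),0.02,0.08): rect(m,P,"blue %s"%np.round(c))
E
```

```text
clock: 21.6
position: [0.4846, -0.0105, 0.1718]
ee_rot: [-0.003, 0.057, 0.998, 0.001]
contact_force: [-0.2, 0.7, -0.1]
width: 0.0471
clock: 22.0
position: [0.4621, 0.1317, 0.172]
ee_rot: [-0.002, 0.056, 0.998, -0.0]
contact_force: [0.7, -0.1, 0.7]
width: 0.0471
clock: 22.6
position: [0.4414, 0.249, 0.1727]
ee_rot: [-0.001, 0.057, 0.998, -0.001]
contact_force: [0.5, 0.3, -0.5]
width: 0.047
[0.44135571 0.24900606 0.17272788] [-1.20344811e-03  5.68212058e-02  9.98383252e-01 -8.85953615e-04] 0.047003223285879296
blue [335.   9.] n 494 c [309.2 270.9] size [15.9  9.2] ang 83.6 z [42.5 45.6 46.9]
blue [328. 236.] n 2104 c [443.5 252.1] size [15. 60.] ang 83.1 z [47.6 49.7 50.8]
```

View pics/wrist17.png

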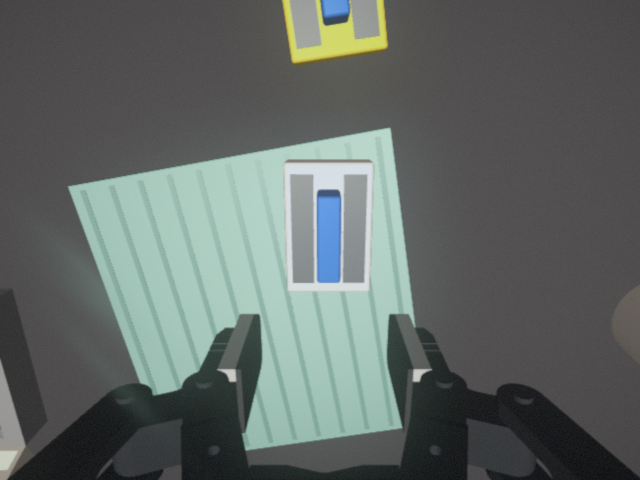

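```bash
python3 -m creep '{"slide":[[0.006,0.015,-0.25],[0.006,0.015,-0.5],[0.006,0.015,-0.7],[0.006,0.015,-0.75],[0.006,0.015,-0.75],[0.006,0.015,-0.75]],"twist":[[0,0,0],[0,0,0],[0,0,0],[0,0,0],[0,0,0],[0,0,0]],"fingers":[0.1,0.1,0.1,0.1,0.1,0.1]}'
python3 -m creep '{"slide":[[0,0,-0.12],[0,0,-0.21],[0,0,-0.21],[0,0,-0.21],[0,0,-0.21],[0,0,-0.21],[0,0,-0.21],[0,0,-0.21]],"twist":[[0,0,0],[0,0,0],[0,0,0],[0,0,0],[0,0,0],[0,0,0],[0,0,0],[0,0,0]],"fingers":[0.1,0.1,0.1,-1,-1,-1,-1,-1]}' 60
python3 -m creep '{"slide":[[0,0,0.2],[0,0,0.5],[0,0,0.75],[0,0,0.75],[0,0,0.75]],"twist":[[0,0,0],[0,0,0],[0,0,0],[0,0,0],[0,0,0]],"fingers":[-1,-1,-1,-1,-1]}'
python3 - <<'E'
from h import *
d,P=cam("wrist"); cv2.imwrite(f"pics/wrist18.png",d["img"])
E
```

```text
clock: 23.25
position: [0.4442, 0.2522, 0.0627]
ee_rot: [0.001, 0.057, 0.998, 0.0]
contact_force: [0.5, -0.1, 0.1]
width: 0.0469
clock: 24.05
position: [0.4441, 0.2528, 0.0316]
ee_rot: [0.001, 0.057, 0.998, 0.001]
contact_force: [-0.7, -0.8, 7.0]
width: 0.0151
clock: 24.55
position: [0.4432, 0.2525, 0.1435]
ee_rot: [0.001, 0.057, 0.998, 0.001]
contact_force: [-0.1, -0.3, -2.6]
width: 0.015
```

View pics/wrist18.png

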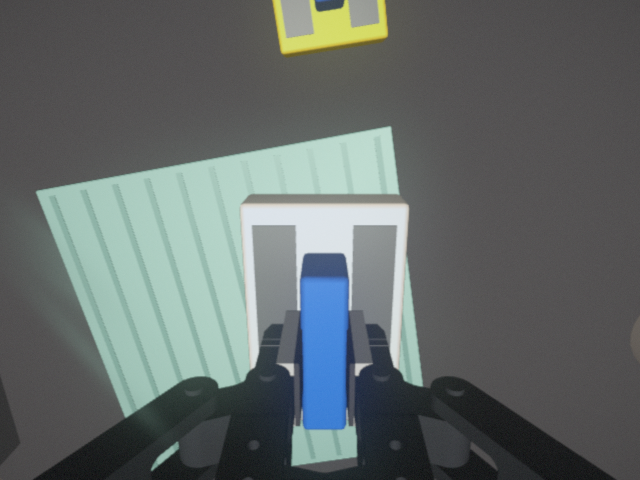

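```bash
python3 -m creep '{"slide":[[0.02,-0.25,0],[0.04,-0.5,0],[0.06,-0.75,0],[0.07,-0.9,0]],"twist":[[0,0,0],[0,0,0],[0,0,0],[0,0,0.003]],"fingers":[-1,-1,-1,-1]}'
python3 -m creep '{"slide":[[0.02,-0.25,0],[0.04,-0.5,0],[0.06,-0.75,0],[0.08,-0.9,0]],"twist":[[0,0,0],[0,0,0],[0,0,0],[0,0,0]],"fingers":[-1,-1,-1,-1]}'
python3 -m creep '{"slide":[[0.05,-0.25,0],[0.1,-0.5,0],[0.15,-0.75,0],[0.18,-0.9,0]],"twist":[[0,0,0],[0,0,0],[0,0,0],[0,0,0]],"fingers":[-1,-1,-1,-1]}'
python3 -m creep '{"slide":[[0.05,-0.2,0],[0.1,-0.4,0],[0.13,-0.56,0],[0.13,-0.56,0],[0.13,-0.56,0],[0.13,-0.56,0]],"twist":[[0,0,0],[0,0,0],[0,0,0],[0,0,0],[0,0,0],[0,0,0]],"fingers":[-1,-1,-1,-1,-1,-1]}'
python3 - <<'E'
from h import *
s=telemetry.get_state();print(s["position"],s["ee_rot"],s["width"])
d,P=cam("wrist"); cv2.imwrite(f"pics/wrist19.png",d["img"])
E
```

```text
clock: 25.0
position: [0.4518, 0.115, 0.1405]
ee_rot: [-0.002, 0.047, 0.999, -0.001]
contact_force: [0.4, 0.6, -0.3]
width: 0.0147
clock: 25.4
position: [0.4639, -0.0198, 0.1406]
ee_rot: [-0.002, 0.048, 0.999, -0.0]
contact_force: [0.2, 0.6, -1.0]
width: 0.0149
clock: 25.8
position: [0.4917, -0.1549, 0.1404]
ee_rot: [-0.002, 0.048, 0.999, 0.0]
contact_force: [-0.0, 0.6, -0.8]
width: 0.0148
clock: 26.4
position: [0.5108, -0.2353, 0.1412]
ee_rot: [-0.001, 0.047, 0.999, 0.001]
contact_force: [0.3, -0.4, -0.6]
width: 0.0142
[ 0.51082486 -0.23529712  0.14118973] [-0.00144891  0.04710556  0.99888825  0.00111329] 0.014201270211638122
```

View pics/wrist19.png

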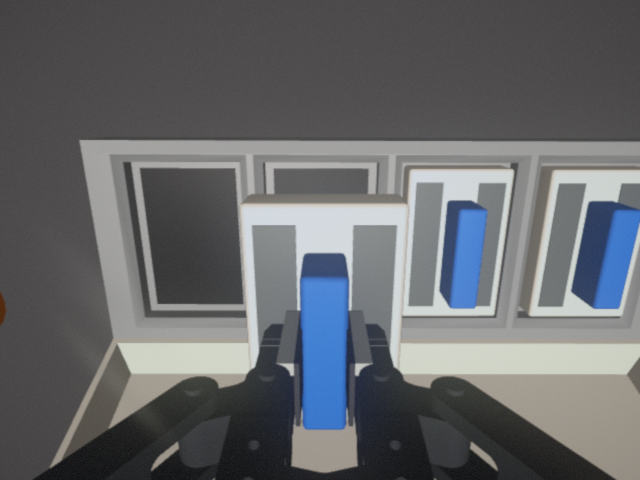

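```bash
python3 -m creep '{"slide":[[0,-0.012,-0.2],[0,-0.012,-0.4],[0,-0.012,-0.5],[0,-0.012,-0.5],[0,-0.012,-0.5],[0,-0.012,-0.5]],"twist":[[0,0,0],[0,0,0],[0,0,0],[0,0,0],[0,0,0],[0,0,0]],"fingers":[-1,-1,-1,-1,-1,-1]}'
python3 - <<'E'
from h import *
d,P=cam("wrist"); cv2.imwrite(f"pics/wrist20.png",d["img"])
E
```

```text
clock: 27.05
position: [0.5128, -0.2386, 0.0688]
ee_rot: [0.001, 0.047, 0.999, -0.001]
contact_force: [-0.3, -0.5, -0.7]
width: 0.0147
```

View pics/wrist20.png

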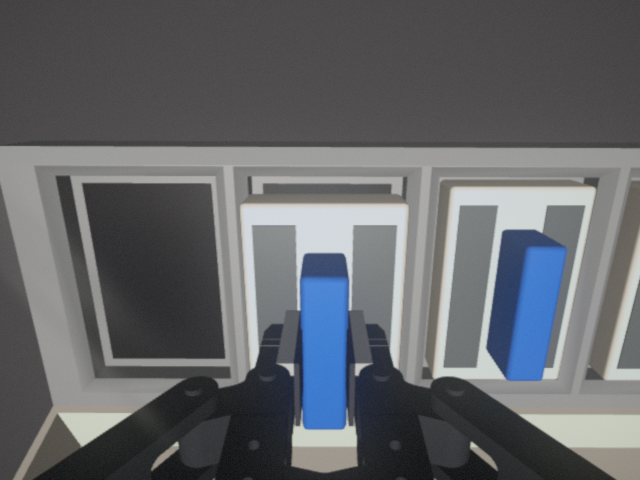

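```bash
python3 -m creep '{"slide":[[-0.004,0.002,-0.06],[-0.004,0.002,-0.12],[-0.004,0.002,-0.17],[-0.004,0.002,-0.182],[-0.004,0.002,-0.182]],"twist":[[0,0,0],[0,0,0],[0,0,0],[0,0,0],[0,0,0]],"fingers":[-1,-1,-1,-1,-1]}'
python3 -m creep '{"slide":[[0,0,0],[0,0,0],[0,0,0],[0,0,0.1],[0,0,0.4],[0,0,0.7],[0,0,0.9],[0,0,0.9]],"twist":[[0,0,0],[0,0,0],[0,0,0],[0,0,0],[0,0,0],[0,0,0],[0,0,0],[0,0,0]],"fingers":[-0.4,-0.2,0,0,0,0,0,0]}'
python3 - <<'E'
from h import *
s=telemetry.get_state();print(s["position"],s["ee_rot"],s["width"])
d,P=cam("wrist"); cv2.imwrite(f"pics/wrist21.png",d["img"])
for m,c in blobs(d,P,(95,90,50),(130,255,255),0.02,0.08): rect(m,P,"blue %s"%np.round(c))
d,P=cam("side"); cv2.imwrite(f"pics/side21.png",d["img"])
E
```

```text
clock: 27.6
position: [0.5109, -0.238, 0.0412]
ee_rot: [-0.0, 0.047, 0.999, 0.0]
contact_force: [-3.1, 1.7, 11.2]
width: 0.0145
clock: 28.4
position: [0.5142, -0.2399, 0.18]
ee_rot: [0.004, 0.047, 0.999, -0.002]
contact_force: [1.1, -0.4, -0.1]
width: 0.0426
[ 0.51416877 -0.23989074  0.1799582 ] [ 0.00443128  0.04725     0.99887032 -0.00242416] 0.04264973140779263
blue [327. 227.] n 2171 c [ 510.8 -237.2] size [14.7 60.1] ang 84.2 z [57.8 59.6 60.8]
blue [453. 227.] n 2924 c [ 519.2 -154.3] size [16.3 59.9] ang 84.7 z [42.6 59.4 60.8]
blue [580. 228.] n 3874 c [527.4 -70.6] size [17.6 59.6] ang 85.4 z [39.6 58.9 60.8]
```

View pics/wrist21.png

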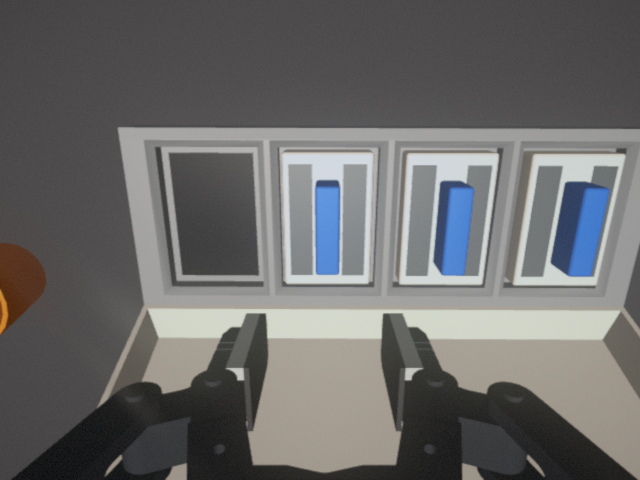

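View pics/side21.png

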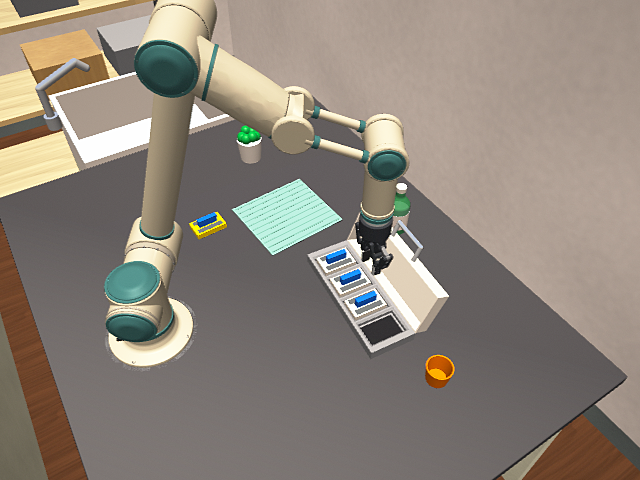

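```bash
python3 -m creep '{"slide":[[0,0,0.3],[0,0,0.6],[0,0,0.9],[0,0,0.95],[0,0,0.95]],"twist":[[0,0,-0.02],[0,0,-0.04],[0,0,-0.06],[0,0,-0.08],[0,0,-0.1]],"fingers":[-0.2,-0.3,-0.3,-0.3,-0.3]}'
python3 -m creep '{"slide":[[0.1,0.03,0],[0.2,0.06,0],[0.3,0.09,0],[0.4,0.12,0],[0.5,0.15,0],[0.65,0.18,0],[0.8,0.22,0],[0.965,0.233,0],[0.965,0.233,0],[0.965,0.233,0],[0.965,0.233,0]],"twist":[[0,0,-0.02],[0,0,-0.04],[0,0,-0.06],[0,0,-0.08],[0,0,-0.1],[0,0,-0.12],[0,0,-0.14],[0,0,-0.15],[0,0,-0.15],[0,0,-0.15],[0,0,-0.15]],"fingers":[-0.3,-0.3,-0.3,-0.3,-0.3,-0.3,-0.3,-0.3,-0.3,-0.3,-0.3]}'
python3 - <<'E'
from h import *
s=telemetry.get_state();print(s["position"],s["ee_rot"],s["width"])
d,P=cam("wrist"); cv2.imwrite(f"pics/wrist22.png",d["img"])
ex=np.array([.9956,-.0941]);ey=np.array([.0941,.9956])
m=(P[...,2]>.17)&(P[...,2]<.21)&(P[...,0]>.62)&(P[...,0]<.70)&(P[...,1]>-.28)&(P[...,1]<-.14)
q=P[m]; t=q[q[:,2]>np.percentile(q[:,2],60)]
print(m.sum(),np.median(q,0),q.min(0),q.max(0),np.median(t,0))
E
```

```text
clock: 29.0
position: [0.5118, -0.2385, 0.3182]
ee_rot: [0.001, 0.356, 0.934, -0.0]
contact_force: [-0.2, -0.3, -0.5]
width: 0.0297
clock: 30.1
position: [0.6552, -0.2033, 0.3163]
ee_rot: [-0.001, 0.74, 0.673, -0.001]
contact_force: [0.4, -0.4, 0.3]
width: 0.0298
[ 0.65515229 -0.20327526  0.31629758] [-0.00129889  0.73969166  0.67294425 -0.00077284] 0.029756631729046436
3122 [ 0.65893154 -0.20153145  0.19253235] [ 0.64172687 -0.26408481  0.17009039] [ 0.66970117 -0.15243151  0.19609987] [ 0.65945664 -0.20449473  0.19358499]
```

View pics/wrist22.png

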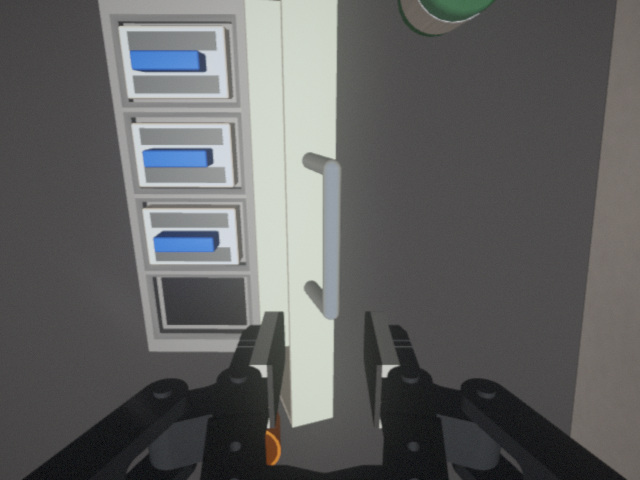

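```bash
python3 -m creep '{"slide":[[0.018,-0.01,-0.25],[0.018,-0.01,-0.5],[0.018,-0.01,-0.6],[0.018,-0.01,-0.6],[0.018,-0.01,-0.6]],"twist":[[0,0,0],[0,0,0],[0,0,0],[0,0,0],[0,0,0]],"fingers":[-0.3,-0.3,-0.3,-0.3,-0.3]}'
python3 - <<'E'
from h import *
d,P=cam("wrist"); cv2.imwrite(f"pics/wrist23.png",d["img"])
E
```

```text
clock: 30.65
position: [0.6586, -0.2051, 0.2286]
ee_rot: [0.0, 0.74, 0.673, 0.0]
contact_force: [0.1, -0.2, 1.1]
width: 0.0298
```

View pics/wrist23.png

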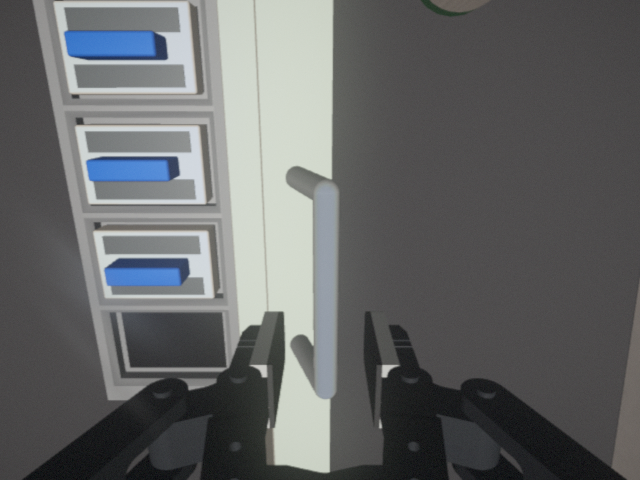

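Centred on the bar. Down and grip.

```bash
python3 -m creep '{"slide":[[0.002,0,-0.2],[0.002,0,-0.38],[0.002,0,-0.395],[0.002,0,-0.395],[0.002,0,-0.395],[0.002,0,-0.395],[0.002,0,-0.395],[0.002,0,-0.395]],"twist":[[0,0,0],[0,0,0],[0,0,0],[0,0,0],[0,0,0],[0,0,0],[0,0,0],[0,0,0]],"fingers":[-0.3,-0.3,-0.3,-0.3,-1,-1,-1,-1]}' 40
python3 - <<'E'
import numpy as np
r=175.9;b=5.87
ex=np.array([.9952,-.0976])
p=lambda t:np.array([-r*np.cos(np.radians(t+b)),r*np.sin(np.radians(t+b))])
for t0,ts in ((110.4,[106,102,98,94,90,86,82,78]),(78,[74,70,66,62,58,54,50,47,45,44,43])):
  for t in ts:
    d=(p(t)-p(t0))/150; print(t,np.round([d[0]*ex[0],d[0]*ex[1],d[1]],3).tolist())
E
```

```text
clock: 31.5
position: [0.6602, -0.2053, 0.1709]
ee_rot: [0.002, 0.74, 0.673, 0.001]
contact_force: [-0.4, 0.1, 6.5]
width: 0.0107
106 [-0.082, 0.008, 0.037]
102 [-0.158, 0.016, 0.065]
98 [-0.237, 0.023, 0.087]
94 [-0.316, 0.031, 0.104]
90 [-0.397, 0.039, 0.115]
86 [-0.478, 0.047, 0.12]
82 [-0.56, 0.055, 0.12]
78 [-0.641, 0.063, 0.114]
74 [-0.081, 0.008, -0.012]
70 [-0.16, 0.016, -0.029]
66 [-0.239, 0.023, -0.052]
62 [-0.315, 0.031, -0.08]
58 [-0.389, 0.038, -0.113]
54 [-0.461, 0.045, -0.152]
50 [-0.53, 0.052, -0.195]
47 [-0.58, 0.057, -0.231]
45 [-0.612, 0.06, -0.256]
44 [-0.628, 0.062, -0.269]
43 [-0.643, 0.063, -0.283]
```

```bash
python3 -m creep '{"slide":[[-0.04,0.004,0.02],[-0.082,0.008,0.037],[-0.12,0.012,0.052],[-0.158,0.016,0.065],[-0.237,0.023,0.087],[-0.316,0.031,0.104],[-0.397,0.039,0.115],[-0.478,0.047,0.12],[-0.56,0.055,0.12],[-0.641,0.063,0.114]],"twist":[[0,0,0],[0,0,0],[0,0,0],[0,0,0],[0,0,0],[0,0,0],[0,0,0],[0,0,0],[0,0,0],[0,0,0]],"fingers":[-1,-1,-1,-1,-1,-1,-1,-1,-1,-1]}'
python3 -m creep '{"slide":[[-0.081,0.008,-0.012],[-0.16,0.016,-0.029],[-0.239,0.023,-0.052],[-0.315,0.031,-0.08],[-0.389,0.038,-0.113],[-0.461,0.045,-0.152],[-0.53,0.052,-0.195],[-0.53,0.052,-0.195],[-0.53,0.052,-0.195]],"twist":[[0,0,0],[0,0,0],[0,0,0],[0,0,0],[0,0,0],[0,0,0],[0,0,0],[0,0,0],[0,0,0]],"fingers":[-1,-1,-1,-1,-1,-1,-1,-1,-1]}'
cat > ang.py <<'E'
from h import *
s=telemetry.get_state();p=s["position"]
h=np.array([.5809,-.2028,.03]); e=p+[0,0,.019]-h; x=e[0]*.9952-e[1]*.0976
print(p,s["contact_force"],s["width"],np.hypot(x,e[2]),np.degrees(np.arctan2(e[2],-x))-5.87)
E
python3 ang.py
python3 - <<'E'
from h import *
d,P=cam("side"); cv2.imwrite(f"pics/side24.png",d["img"])
E
```

```text
clock: 32.5
position: [0.5678, -0.1963, 0.1896]
ee_rot: [0.006, 0.74, 0.673, 0.004]
contact_force: [5.5, 1.4, 8.5]
width: 0.0105
clock: 33.4
position: [0.4837, -0.1881, 0.1572]
ee_rot: [0.001, 0.74, 0.673, -0.0]
contact_force: [-0.8, -1.2, 4.7]
width: 0.0104
[ 0.48367502 -0.18809488  0.15719925] [-0.79797709 -1.23745548  4.7212712 ] 0.0103986499757573 0.17611413226972944 50.24304355247575
```

View pics/side24.png

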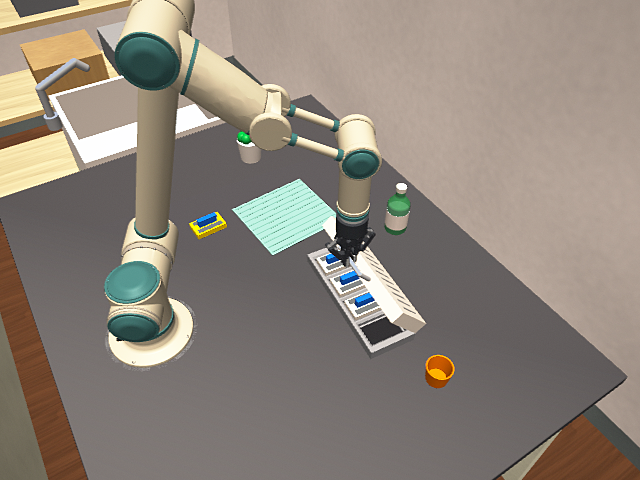

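From 50.2° to 45°: (-0.084, 0.008, -0.063).

```bash
python3 -m creep '{"slide":[[-0.04,0.004,-0.03],[-0.084,0.008,-0.063],[-0.084,0.008,-0.063],[-0.084,0.008,-0.063],[-0.084,0.008,-0.063]],"twist":[[0,0,0],[0,0,0],[0,0,0],[0,0,0],[0,0,0]],"fingers":[-1,-1,-1,-1,-1]}'
python3 ang.py
```

```text
clock: 33.95
position: [0.4712, -0.1868, 0.1472]
ee_rot: [0.0, 0.74, 0.673, -0.0]
contact_force: [-0.6, -2.4, 5.3]
width: 0.0104
[ 0.47116471 -0.18682775  0.14721585] [-0.59429734 -2.37843254  5.29007805] 0.010426302642799878 0.17556817703527544 45.01282083453429
```

```bash
python3 -m creep '{"slide":[[0,0,0],[0,0,0],[0,0,0],[0,0,0],[0,0,0.1],[0,0,0.4],[0,0,0.7],[0,0,0.9],[0,0,0.9]],"twist":[[0,0,0],[0,0,0],[0,0,0],[0,0,0],[0,0,0],[0,0,0],[0,0,0],[0,0,0],[0,0,0]],"fingers":[-0.6,-0.4,-0.3,-0.3,-0.3,-0.3,-0.3,-0.3,-0.3]}'
python3 -m creep '{"slide":[[-0.2,0.25,0],[-0.4,0.5,0],[-0.6,0.75,0],[-0.8,0.95,0]],"twist":[[0,0,0],[0,0,0],[0,0,0],[0,0,0]],"fingers":[-0.3,-0.3,-0.3,-0.3]}'
python3 -m creep '{"slide":[[0,0.25,0],[0,0.5,0],[0,0.75,0],[0,0.95,0],[0,0.95,0]],"twist":[[0,0,0],[0,0,0],[0,0,0],[0,0,0],[0,0,0]],"fingers":[-0.3,-0.3,-0.3,-0.3,-0.3]}'
python3 - <<'E'
from h import *
ex=np.array([.9952,-.0976]);ey=np.array([.0976,.9952]);C=np.array([.5162,-.1965])
for n in("top","side"):
    d,P=cam(n); cv2.imwrite(f"pics/{n}25.png",d["img"])
    X=(P[...,:2]-C)@ex; Y=(P[...,:2]-C)@ey; Z=P[...,2]
    # lid outer top face
    m=(abs(Y)<.17)&(X>0)&(X<.1)&(Z>.07)&(Z<.14)
    q=np.c_[X[m],Z[m]]
    c=np.polyfit(q[:,0],q[:,1],1); r=q[:,1]-np.polyval(c,q[:,0]); q=q[abs(r)<.006]; c=np.polyfit(q[:,0],q[:,1],1)
    print(n,"lid face angle",-np.degrees(np.arctan(c[0])),len(q))
    for m,c in blobs(d,P,(95,90,50),(130,255,255),0.02,0.08): rect(m,P,"blue %s"%np.round(c))
E
```

```text
clock: 34.85
position: [0.4731, -0.1873, 0.2867]
ee_rot: [0.005, 0.74, 0.673, 0.002]
contact_force: [0.2, 0.5, 0.0]
width: 0.0298
clock: 35.25
position: [0.3486, -0.0418, 0.2806]
ee_rot: [-0.001, 0.74, 0.673, -0.0]
contact_force: [1.1, 0.2, 0.2]
width: 0.0296
clock: 35.75
position: [0.3497, 0.1017, 0.2809]
ee_rot: [-0.001, 0.738, 0.675, -0.0]
contact_force: [-0.2, -1.0, 0.5]
width: 0.0296
top lid face angle 44.448345406100316 3453
side lid face angle 44.69077831346381 1308
blue [206. 219.] n 177 c [282.6 265.4] size [23.9 59.1] ang 87.7 z [25.2 41.8 49.1]
blue [331. 258.] n 97 c [514.5 -72.3] size [18.9 34.6] ang 86.4 z [37.1 54.4 62.9]
blue [346. 279.] n 108 c [ 503.9 -148.3] size [34.8 36.8] ang 7.9 z [36.5 53.3 62.7]
blue [361. 300.] n 131 c [ 503.4 -229.3] size [35.9 43.1] ang 85.6 z [38.3 55.5 62.9]
```

View pics/side25.png

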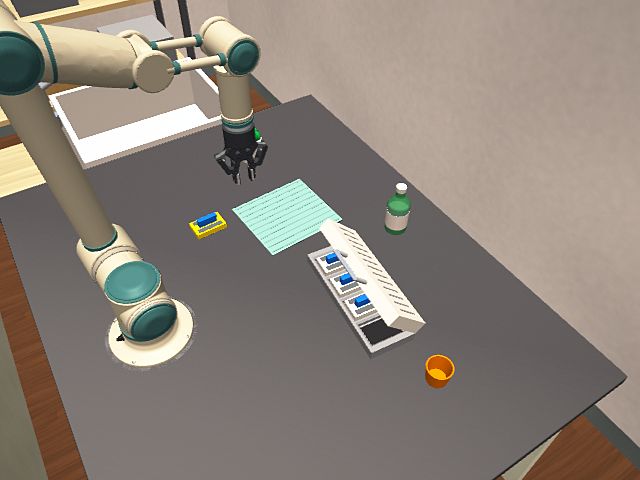

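View pics/top25.png

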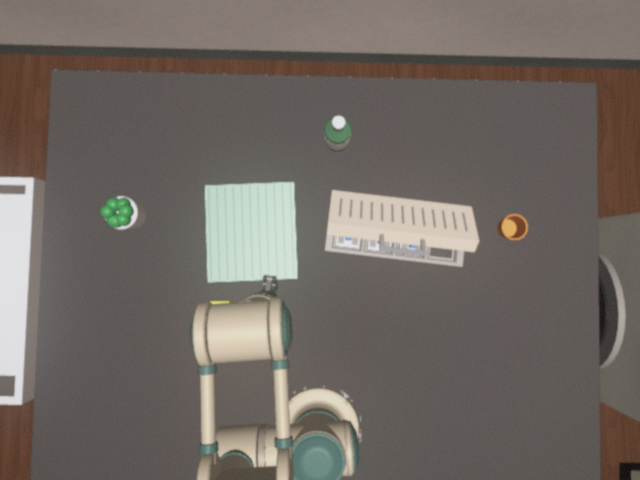

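```bash
python3 -c "
from rig import order; print(order.sign_off())"
```

```text
the job is handed in; nothing more can be done
None
```

The job is done and handed in at about 36 s on the robot's clock. I opened the lid by its bar to about 110° and let go, and it stayed there. I then seated all three filters present, rib up, in pockets 3, 2 and 1, and brought the lid back down to about 45° and released it.

What the last checks showed:
- **Lid:** the arm's position read 45.0° before release. The lid face measured 44.4° from the top camera and 44.7° from the side camera afterwards.
- **Filters:** with the lid still open, the rib tops measured 60 mm above the counter, as they should when seated, and the filters were square to the case within about 1°. The final side picture shows all three still in place, partly hidden by the lid.
- **Bystanders:** the bottle, cup, plant and yellow look-alike stand where they began, and the gripper is clear of everything.
- **Disagreement:** the side camera read the case position about 5 mm off from the other two, so I placed the filters by the wrist camera, which agreed with the top camera within about 1 mm.

I saw no filter knocked aside and no slackening of the grip.

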